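Put the copy-room tools back with their refills

TASK

The three tools in the organiser trays have each been put away in another one's tray (look-alikes at the back under the wall cupboard are not part of this). Put every tool back in the long bay of the tray that holds its own refills: the stapler with the staples, the tape dispenser with the spare tape rolls, the stamp with the ink pad, each standing upright and flat on the bay's floor, stapler and dispenser lengthways (either way round). The worktop just left of the trays is clear, so a tool can be stood there meanwhile; tip nothing over and leave the mug and the hole punch where they are.

Things in the scene. Friction and masses are not known exactly. Their poses are not given: they have to be found in the camera images.
- stapler_centre (a point): Black desk stapler, 170 mm long (its y), 38 mm wide (its x) at the base plate, 50 mm high; its closed upper arm, a 24 mm wide bar from 26 to 49 mm above its foot, is what one grips across. 0.16 to 0.3 kg. Loose; it stands in some tray's long bay, lengthways. This point is at its centre, 25 mm above its foot; z up.
- tape_dispenser_centre (a point): Dark weighted desk tape dispenser with a roll in it, 157 mm long (its y), 57 mm wide (its x), flat upright sides up to 55 mm high at the hump, 62 mm in all; 0.4 to 0.7 kg. Loose; it stands in some tray's long bay, lengthways. Grip it across the sides near the middle. This point is at the middle of its length and width, 30 mm above its foot; z up.
- rubber_stamp_centre (a point): Wooden hand stamp with an upright handle knob, base 25 (its x) x 53 mm (its y) and 16 mm thick, 78 mm high, handle about 24 mm thick; 0.05 kg. Loose; it stands upright in some tray's long bay. This point is on its axis, 39 mm above its foot; z up.
- staple_tray_bay (a point): Light-grey organiser tray, one of three alike, fixed: 314 x 86 mm, rim 18 mm high, walls and floor 3 mm. Near end: long tool bay, 190 x 80 mm inside; far end: small bay, 115 x 80 mm, with two flat boxes of staples (28 mm high). Point: centre of the long bay's floor, 3 mm above the worktop; x along the tray to the small bay, y left, z up.
- tape_tray_bay (a point): Light-grey organiser tray, one of three alike, fixed: 314 x 86 mm, rim 18 mm high, walls and floor 3 mm. Near end: long tool bay, 190 x 80 mm inside; far end: small bay, 115 x 80 mm, with two spare rolls of tape lying flat (59 mm across, 19 mm high). Point: centre of the long bay's floor, 3 mm above the worktop; x along the tray to the small bay, y left, z up.
- stamp_tray_bay (a point): Light-grey organiser tray, one of three alike, fixed: 314 x 86 mm, rim 18 mm high, walls and floor 3 mm. Near end: long tool bay, 190 x 80 mm inside; far end: small bay, 115 x 80 mm, with a closed flat ink pad (70 x 112 x 15 mm). Point: centre of the long bay's floor, 3 mm above the worktop; x along the tray to the small bay, y left, z up.
- mug: Bystander: mug, 92 x 127 x 93 mm, standing to the right of the trays; origin on the worktop at its middle.
- hole_punch: Bystander: black two-hole punch, 128 x 151 x 69 mm, standing farther right; origin on the worktop at its middle.
Things that resemble listed ones, but are neither listed nor needed, are in the scene too. Of the things that look like the part that bears rubber_stamp_centre, the smaller one is meant.

How it is judged:
At the end, for the whole second after the job is handed in: The stapler stands in the staples' tray, the tape dispenser in the tape rolls' tray, the stamp in the ink pad's tray: each within the long bay's walls, upright within 0.05 rad, its foot within 4 mm of the bay floor's height, released and at rest (x of stapler_centre in the frame of staple_tray_bay between -0.018 and 0.018 m and y of stapler_centre in the frame of staple_tray_bay between -0.026 and 0.026 m and z of stapler_centre in the frame of staple_tray_bay between 0.021 and 0.029 m and angle between each of stapler_centre, tape_dispenser_centre, rubber_stamp_centre's own z axis and vertical below 0.05 rad and x of tape_dispenser_centre in the frame of tape_tray_bay between -0.024 and 0.024 m and y of tape_dispenser_centre in the frame of tape_tray_bay between -0.017 and 0.017 m and z of tape_dispenser_centre in the frame of tape_tray_bay between 0.026 and 0.034 m and x of rubber_stamp_centre in the frame of stamp_tray_bay between -0.088 and 0.088 m and y of rubber_stamp_centre in the frame of stamp_tray_bay between -0.032 and 0.032 m and z of rubber_stamp_centre in the frame of stamp_tray_bay between 0.035 and 0.043 m and linear speed of each of stapler, tape_dispenser, rubber_stamp below 0.02 m/s); the robot touches nothing.
It fails at once if the mug or the hole punch is shoved aside (distance of any of mug, hole_punch from where it was at the start of the episode above 0.02 m).
It fails at once if a tool is tipped over (angle between any of stapler_centre, tape_dispenser_centre, rubber_stamp_centre's own z axis and vertical above 0.8 rad).
It also fails if it takes over 128 s, if anything falls off the work surface, if the arm or the gripper's body presses on something with over 40 N, if the wrist force passes 120 N, or if a joint passes its speed limit or range.

ROBOT

A 6-joint arm with a two-finger parallel gripper is mounted at the origin on a cart in front of the work surface, level with it; the furniture and walls round the work are solid. World frame = base frame: x ahead of the robot, y to its left, z up, the work surface at z = 0. Lengths are in m, angles in rad, forces in N, time in s.
With the tool pointing down it reaches from about 0.3 to 0.775 m from the base axis. Payload 14.6 kg.
Tool frame: the origin (TCP) lies at the very end of the fingers, on their centre line; the grasp point (between the pads) lies 19 mm behind it; y points along the fingers, x is the direction in which the jaws open and shut, and the axes are right-handed (so a half turn about y gives the same grasp; the last joint's range is limited). The gripper opens to 94 mm and grips with 3 to 60 N. Pads are 16 mm wide; open, the fingers measure 119 mm over their backs; the gripper's body (75 mm by 177 mm) begins 78 mm behind the grasp point.
Start: joints at [-0.067, 0.3, 1.521, -0, 1.321, -0.067], TCP at [0.55, -0, 0.205] pointing down, gripper open.
Joint ranges: [-3.03, 3.03], [-0.79, 2.21], [0.23, 2.52], [-1.04, 4.18], [0, 3.07], [-2.55, 2.55]. Speed limits (rad/s): [2.22, 2.22, 2.57, 3.14, 3.14, 3.14].

INTERFACE

Orientations are given as [roll, pitch, yaw] about the fixed x, y, z axes, in that order (R = Rz(yaw) Ry(pitch) Rx(roll)).
In Python, from station import get_obs, cams, hand_in gives the robot as it stands. The module is installed in compiled form; this text tells all that it offers.
- The arm moves only by the tool step_arm, never from a script. Its argument "plan" is a list of rows, each an object with "grip": the closure, from -1 (fully open) to 1 (shut), so that 0 is half open; "slide": the shift along the tool's x, y, z in m, a list of three; "spin": the turn about the tool's y in degrees. A call has 1 to 20 rows; each row shifts and turns the commanded pose from where the row before left it, along the tool's axes as they then stand; what a row does not reach is not made up. A row lasts 1/12 s, in which the tool goes at most 41.7 mm and 7.16 degrees, less where a joint would pass 70% of its speed; a pose out of reach is approached as far as the arm can. A call is refused whole if a number of a shift passes 0.0417 or a number of a turn 7.16, either way. A call with a gripper value outside its range is refused whole. The fingers move at their own pace and stop on an object; "force" is the grip in N (left out, the last holds). Time passes only in rows, so rows that do not move let the fingers close. It gives the time, the measured TCP pose, the force and the opening at its end, in the units of the state.
- get_obs(): the state, without advancing time (a new reading comes with each control period).
- cams.camera(name): name is "scene" or "side" or "wrist"; returns the picture (400x640x3 uint8, blue, green, red); there is no depth.
- cams.calibration(name): a dict with "K" (3x3 intrinsics, pixels), "k1" (the pictures are not rectified: a ray, as slopes to the right and down, at radius r is drawn at 1 + k1 r^2 times it, then the intrinsics apply), "T" (4x4, takes a point from camera to world coordinates). Camera axes: x right, y up, looking along -z (the intrinsics and any distortion apply to the point x, -y, -z); pixel columns grow to the right and rows downward; lengths in m; the calibration is good to about 2 mm. A picture is of the moment at which its call begins: read the wrist's pose just before it. calibration takes no time and is no camera call; for the wrist camera it gives the pose at the moment of the call.
- hand_in(): hands the job in, once; it reports no verdict.
The state is a dict: "time_s": time; "qpos": joint angles; "joint_vel": joint speeds; "tau": joint torques, N m; "ee_pos": TCP position; "eef_rot": TCP orientation; "force": force on the tool from outside, world axes, zero at the start; "moment": the same for the moment, N m; "grip_width": finger opening in m.
Only numpy, scipy, OpenCV 4.12 (cv2) and the standard library are available. Lean on these libraries where they do the work, as an engineer would, in place of code of your own. Each camera call takes 0.05 s, during which the arm holds its last target.

## Working session

There is one attempt and no reset: what is moved stays moved. The work goes in short steps, Python scripts to look and compute and a tool call to move; the robot and the scene stay as the last step left them, time stands still between calls to the robot, and variables do not carry over. Pictures are saved under pics/ and viewed, and the job is handed in when it is done.

Besides the shell and the picture viewer there is one more tool, called after ">>>" in YAML: its name, and indented under it one key for each argument. step_arm: Moves the arm, as the interface text tells. Its arguments: {"type":"object","properties":{"plan":{"type":"array","items":{"type":"object","properties":{"grip":{"type":"number"},"slide":{"type":"array","items":{"type":"number"}},"spin":{"type":"number"}}}},"force":{"type":"number"}},"required":["plan"]}

```bash
mkdir -p pics; ls
python3 - <<'E'
from station import get_obs,cams
import cv2
o=get_obs();print(o)
for n in ("scene","side","wrist"):
    c=cams.calibration(n);print(n,c)
    cv2.imwrite(f"pics/{n}0.png",cams.camera(n))
E
```

```text
pics
{'time_s': 0.0, 'qpos': array([-6.66333321e-02,  3.00462257e-01,  1.52157504e+00, -5.49472565e-07,
        1.32071240e+00, -6.66243283e-02]), 'joint_vel': array([-1.13320322e-03,  3.12253295e-04, -1.43474814e-03,  1.25545406e-03,
        2.54429807e-03, -6.97206675e-05]), 'tau': array([-1.53750298e-03, -5.31805658e+01, -3.52735734e+01,  7.07558286e-02,
        2.43994006e-02, -4.79655944e-05]), 'ee_pos': array([ 5.49736156e-01, -3.80359910e-06,  2.04893742e-01]), 'eef_rot': array([-1.57071983e+00,  1.15450712e-03, -8.82331165e-06]), 'force': array([ 0.21048296, -0.17729774, -0.27481173]), 'moment': array([ 0.02250795, -0.00774042, -0.00810962]), 'grip_width': 0.09356418535613027}
scene {'K': array([[445.86019436,   0.        , 309.51486953],
       [  0.        , 445.86019436, 201.33926743],
       [  0.        ,   0.        ,   1.        ]]), 'k1': -0.05143384398341799, 'T': array([[-0.58966844,  0.53269657, -0.60706301, -0.29150479],
       [-0.80764415, -0.38759192,  0.44439108,  0.56164663],
       [ 0.00143288,  0.75233428,  0.65877999,  0.94363558],
       [ 0.        ,  0
[... 422 characters left out ...]
277427e-04,  9.04294399e-01,  4.26908747e-01,
         7.84549180e-01],
       [ 0.00000000e+00,  0.00000000e+00,  0.00000000e+00,
         1.00000000e+00]])}
wrist {'K': array([[310.19416704,   0.        , 323.41423953],
       [  0.        , 310.19416704, 198.00830152],
       [  0.        ,   0.        ,   1.        ]]), 'k1': -0.03717786789388844, 'T': array([[ 9.99998723e-01,  8.34267777e-04,  1.36285964e-03,
         5.51077093e-01],
       [-1.17727826e-03,  9.61344449e-01,  2.75346080e-01,
         8.00642489e-02],
       [-1.08046518e-03, -2.75347333e-01,  9.61344204e-01,
         3.84634635e-01],
       [ 0.00000000e+00,  0.00000000e+00,  0.00000000e+00,
         1.00000000e+00]])}
```

View pics/scene0.png

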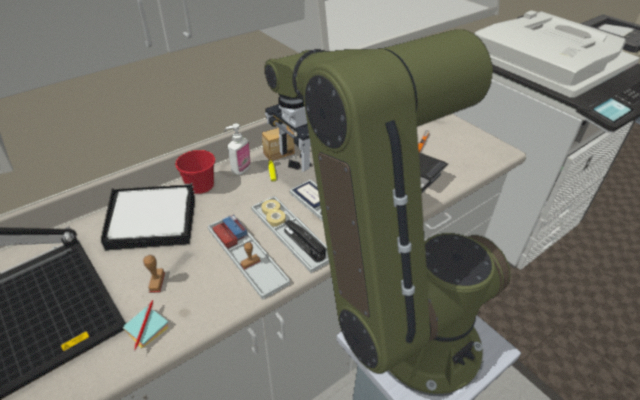

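View pics/side0.png

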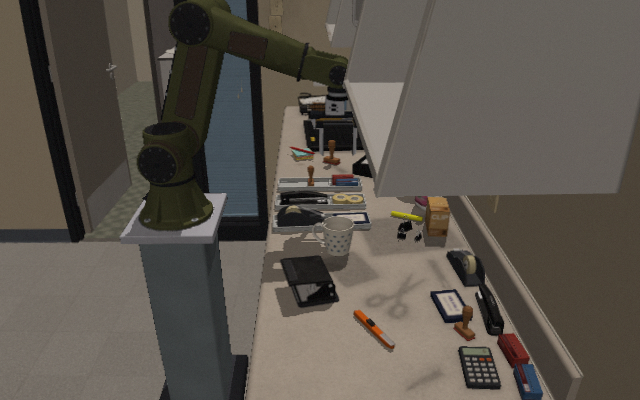

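View pics/wrist0.png

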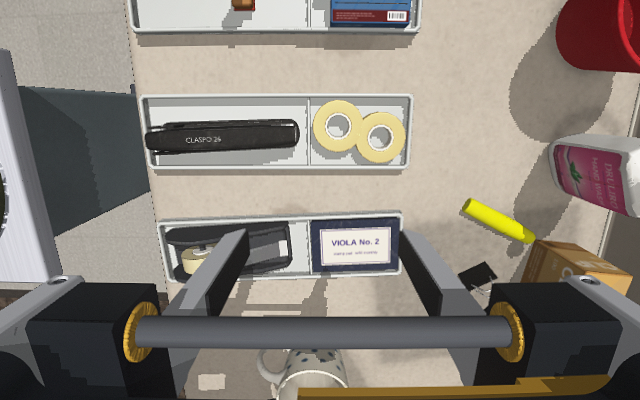

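The wrist view shows three trays, top to bottom:
- **Left (staples):** holds the stamp at (243,3).
- **Middle (tape rolls):** holds the stapler at (222,137).
- **Right (ink pad):** holds the dispenser at (228,250).

The look-alikes are in the side view: a larger stamp at (331,155) on the worktop, and a stapler, dispenser and stamp at the back at (490,310), (465,265) and (466,322).

Next I'll measure.

```bash
cat > h.py <<'E'
import numpy as np, cv2
from station import get_obs,cams
def rays(c,uv):
    uv=np.asarray(uv,float).reshape(-1,2);K=c["K"]
    d=(uv-[K[0,2],K[1,2]])/[K[0,0],K[1,1]]
    s=d.copy()
    for _ in range(20): s=d/(1+c["k1"]*(s**2).sum(1,keepdims=True))
    v=np.c_[s[:,0],-s[:,1],-np.ones(len(s))]
    return c["T"][:3,3],v@c["T"][:3,:3].T
def plane(c,uv,z):
    o,v=rays(c,uv);return o+v*((z-o[2])/v[:,2])[:,None]
def tri(c1,p1,c2,p2):
    o1,v1=rays(c1,[p1]);o2,v2=rays(c2,[p2])
    A=[];b=[]
    M=np.zeros((3,3));r=np.zeros(3)
    for o,v in((o1,v1[0]),(o2,v2[0])):
        v=v/np.linalg.norm(v);P=np.eye(3)-np.outer(v,v);M+=P;r+=P@o
    return np.linalg.solve(M,r)
def proj(c,P):
    q=(np.asarray(P)-c["T"][:3,3])@c["T"][:3,:3];s=np.array([q[0],-q[1]])/-q[2]
    s=s*(1+c["k1"]*(s@s));return s*c["K"][0,0]+[c["K"][0,2],c["K"][1,2]]
def snap(n,name):
    c=cams.calibration(n);im=cams.camera(n);cv2.imwrite(f"pics/{name}.png",im)
    np.savez(f"pics/{name}.npz",**c);return c,im
def load(name): return dict(np.load(f"pics/{name}.npz")),cv2.imread(f"pics/{name}.png")
E
python3 - <<'E'
from h import *
for n in("scene","side","wrist"): np.savez(f"pics/{n}0.npz",**cams.calibration(n))
c,_=load("wrist0")
np.set_printoptions(precision=4,suppress=True)
print(plane(c,[[141,95],[412,95],[409,168],[145,175],[133,30],[419,30],[161,218],[402,213],[401,277]],0.018))
E
```

```text
[[ 0.3425  0.0976  0.018 ]
 [ 0.6509  0.096   0.018 ]
 [ 0.6534  0.0124  0.018 ]
 [ 0.333   0.0044  0.018 ]
 [ 0.3433  0.1657  0.018 ]
 [ 0.6539  0.1634  0.018 ]
 [ 0.3448 -0.0511  0.018 ]
 [ 0.6488 -0.0446  0.018 ]
 [ 0.6539 -0.1346  0.018 ]]
```

>>> step_arm:
  plan:
    - {"grip":-1,"slide":[-0.03,-0.02,0.03]}
    - {"grip":-1,"slide":[-0.03,-0.02,0.03]}
    - {"grip":-1,"slide":[0,-0.02,0.03]}
    - {"grip":-1,"slide":[0,0,0.01]}
    - {"grip":-1,"slide":[0,0,0]}
    - {"grip":-1,"slide":[0,0,0]}

```text
schema error: expected keys grip, slide, spin
```

Run:
```python
from h import *
print(get_obs()['ee_pos']);snap("wrist","w1")
```

```text
[5.49813016e-01 1.24242340e-05 2.05038751e-01]
```

View pics/w1.png

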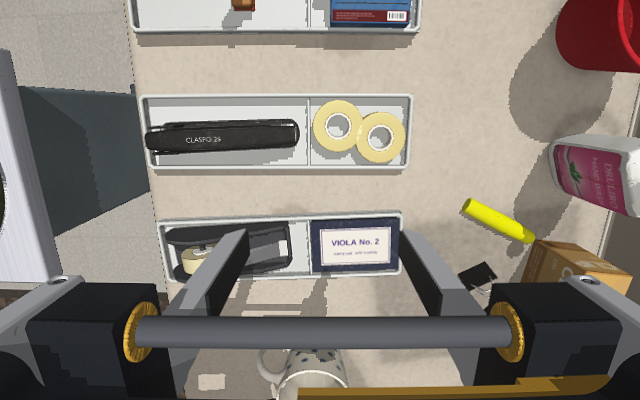

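The call was refused because every row needs a spin, so nothing moved. I'll repeat it with all keys.

>>> step_arm:
  plan:
    - {"grip":-1,"slide":[-0.03,-0.02,0.03],"spin":0}
    - {"grip":-1,"slide":[-0.03,-0.02,0.03],"spin":0}
    - {"grip":-1,"slide":[0,-0.02,0.03],"spin":0}
    - {"grip":-1,"slide":[0,0,0.01],"spin":0}
    - {"grip":-1,"slide":[0,0,0],"spin":0}
    - {"grip":-1,"slide":[0,0,0],"spin":0}

```text
time_s: 0.7
ee_pos: [0.4966, 0.0931, 0.2601]
eef_rot: [-1.571, 0.001, 0.001]
force: [-0.0, 0.0, -0.0]
grip_width: 0.0938
```

Run:
```python
from h import *
o=get_obs();print(o['ee_pos'],o['eef_rot']);snap("wrist","w2")
```

```text
[0.49664092 0.09313325 0.26012748] [-1.57115019e+00  1.07146842e-03  1.02232962e-03]
```

View pics/w2.png

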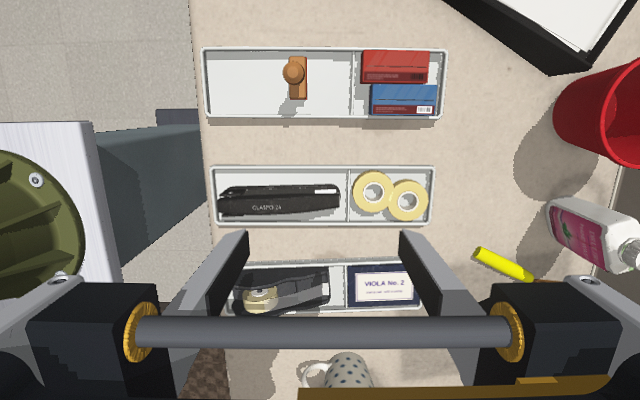

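This view has the stamp at (296,75) in the staples tray, the stapler at (280,200) in the tape tray and the dispenser at (280,290) in the ink tray. I'll enlarge these to confirm the targets and measure them.

Run:
```python
from h import *
_,im=load("w2")
cv2.imwrite("pics/c1.png",cv2.resize(im[40:240,195:460],None,fx=3,fy=3,interpolation=cv2.INTER_CUBIC))
```

```text
(no output)
```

View pics/c1.png

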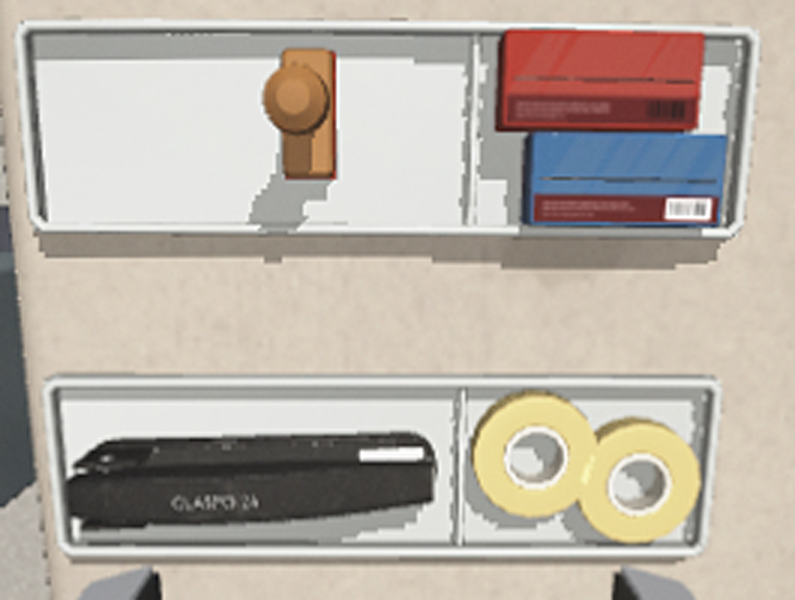

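Run:
```python
from h import *
np.set_printoptions(precision=4,suppress=True)
c2,im=load("w2");c0,im0=load("wrist0");cs,ims=load("scene0")
f=lambda a:[(x/3+195-.33,y/3+40-.33) for x,y in a]
print("T1",plane(c2,f([(18,22),(758,25),(740,238),(32,235)]),.018))
print("T2",plane(c2,f([(44,378),(719,378),(704,555),(60,558)]),.018))
print("stamp top",plane(c2,f([(295,95)]),.081),"base corners top",plane(c2,f([(336,50),(336,178),(285,178)]),.019))
print("stapler z.052",plane(c2,f([(70,490),(435,455),(433,500),(92,440)]),.052))
s=cv2.resize(ims[180:330,190:350],None,fx=5,fy=4*1.25,interpolation=cv2.INTER_CUBIC)[:750//1]
cv2.imwrite("pics/c2.png",cv2.resize(ims[190:305,195:345],None,fx=5,fy=5,interpolation=cv2.INTER_CUBIC))
a=cv2.resize(im0[200:300,130:430],None,fx=2.66,fy=2.66,interpolation=cv2.INTER_CUBIC)
b=cv2.resize(im[235:335,180:480],None,fx=2.66,fy=2.66,interpolation=cv2.INTER_CUBIC)
cv2.imwrite("pics/c3.png",np.vstack([a,b]))
```

```text
T1 [[0.343  0.2499 0.018 ]
 [0.6534 0.2487 0.018 ]
 [0.654  0.1614 0.018 ]
 [0.3407 0.1627 0.018 ]]
T2 [[0.3398 0.0987 0.018 ]
 [0.6505 0.0987 0.018 ]
 [0.6517 0.0119 0.018 ]
 [0.3387 0.0102 0.018 ]]
stamp top [[0.4646 0.2131 0.081 ]] base corners top [[0.4764 0.2378 0.019 ]
 [0.4757 0.1862 0.019 ]
 [0.4536 0.1863 0.019 ]]
stapler z.052 [[0.3591 0.0552 0.052 ]
 [0.5185 0.071  0.052 ]
 [0.5179 0.0507 0.052 ]
 [0.3707 0.0777 0.052 ]]
```

View pics/c2.png

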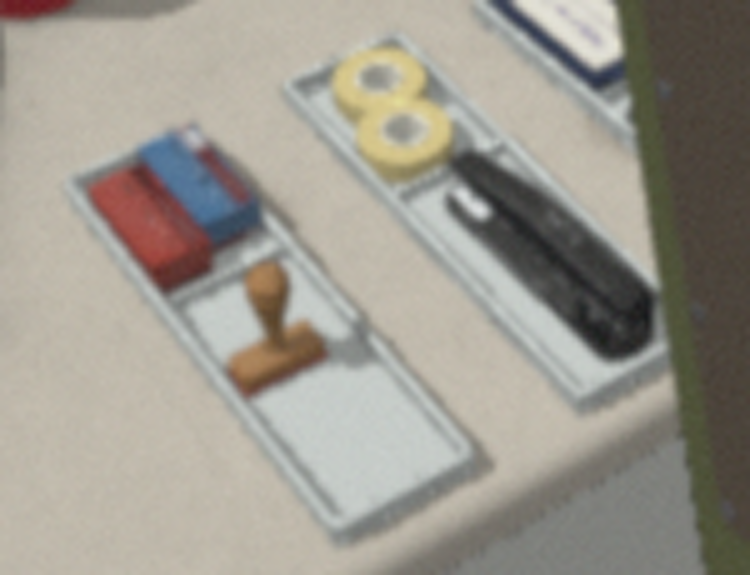

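View pics/c3.png

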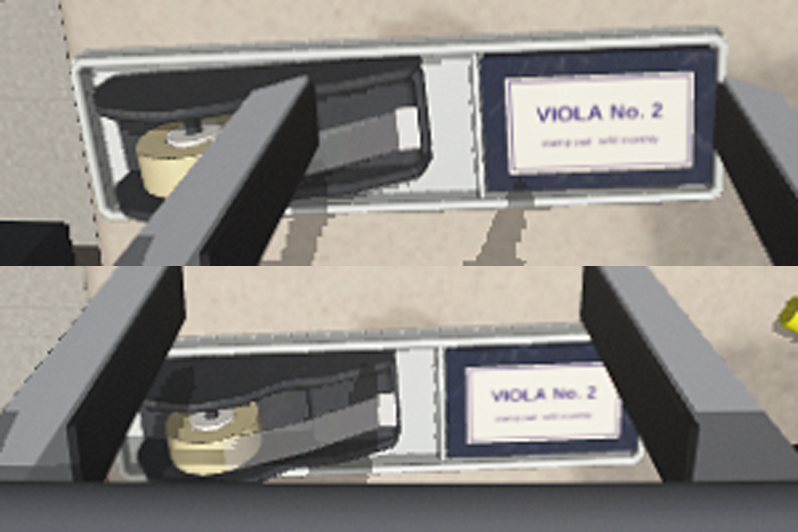

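The targets are confirmed. The stamp in the tray (scene 250,255) is smaller than the one on the worktop (scene 152,273), and its base measures 52 mm, which fits. I'll triangulate heights from two views as a check.

Run:
```python
from h import *
np.set_printoptions(precision=4,suppress=True)
c2,_=load("w2");c0,im0=load("wrist0");cs,_=load("scene0")
f=lambda x,y:(x/3+195-.33,y/3+40-.33)
g=lambda x,y:(x/5+195-.4,y/5+190-.4)
print("knob",tri(c2,f(295,95),cs,g(268,266)))
print("stamp base corner red bottom",tri(c2,f(336,178),cs,g(325,350)))
print("stapler text C",tri(c0,(186,139),c2,f(174,502)))
print("stapler label far corner",tri(c2,f(424,460),cs,g(455,188)), tri(c2,f(360,448),cs,g(490,218)))
print("T1 corners",tri(c2,f(18,22),cs,g(335,535)),tri(c2,f(32,235),cs,g(478,455)),tri(c2,f(758,25),cs,g(72,180)))
print("T2 corners",tri(c2,f(44,378),c0,(141,96)),tri(c2,f(719,378),cs,g(285,85)))
# tray 3
a=lambda x,y:(x/2.66+130-.3,y/2.66+200-.3)
b=lambda x,y:(x/2.66+180-.3,(y-266)/2.66+235-.3)
print("T3 w0",plane(c0,[a(75,60),a(724,35),a(722,195),a(100,218)],.018))
print("pad text",tri(c0,a(537,118),c2,b(491,396)),tri(c0,a(507,77),c2,b(469,368)))
print("disp top edge far", plane(c0,[a(420,60),a(98,100),a(430,170)],.05))
print("disp white tape corners",tri(c0,a(398,110),c2,b(380,395)),tri(c0,a(415,147),c2,b(396,424)))
```

```text
knob [0.464  0.2118 0.0821]
stamp base corner red bottom [ 0.472   0.1832 -0.0121]
stapler text C [0.4052 0.0506 0.0546]
stapler label far corner [0.5156 0.0582 0.0107] [0.4837 0.0597 0.0099]
T1 corners [0.3407 0.2506 0.0122] [0.3392 0.1626 0.0139] [0.6506 0.2459 0.0193]
T2 corners [0.3358 0.0969 0.0068] [0.6511 0.0971 0.0149]
T3 w0 [[ 0.3399 -0.0569  0.018 ]
 [ 0.6487 -0.0444  0.018 ]
 [ 0.6537 -0.1286  0.018 ]
 [ 0.3395 -0.1424  0.018 ]]
pad text [ 0.5614 -0.0901  0.0099] [ 0.5465 -0.063   0.0242]
disp top edge far [[ 0.5095 -0.0448  0.05  ]
 [ 0.3658 -0.0638  0.05  ]
 [ 0.5122 -0.0975  0.05  ]]
disp white tape corners [ 0.496  -0.0767  0.0305] [ 0.5046 -0.0921  0.0365]
```

The knob triangulates to z 0.082, which agrees with the text. I'll move over the stamp and descend.

>>> step_arm:
  plan:
    - {"grip":-1,"slide":[-0.01,0.0,0.03],"spin":0}
    - {"grip":-1,"slide":[-0.01,0.0,0.03],"spin":0}
    - {"grip":-1,"slide":[-0.012,0.0,0.03],"spin":0}
    - {"grip":-1,"slide":[0,0.03,0.03],"spin":0}
    - {"grip":-1,"slide":[0,0.03,0],"spin":0}
    - {"grip":-1,"slide":[0,0.03,0],"spin":0}
    - {"grip":-1,"slide":[0,0.02,0],"spin":0}
    - {"grip":-1,"slide":[0,0,0],"spin":0}
    - {"grip":-1,"slide":[0,0,0],"spin":0}

```text
time_s: 1.5
ee_pos: [0.4647, 0.2117, 0.1508]
eef_rot: [-1.572, 0.002, -0.001]
force: [0.4, -0.9, 0.8]
grip_width: 0.0942
```

Run:
```python
from h import *
o=get_obs();print(o['ee_pos'],o['eef_rot']);c,_=snap("wrist","w3");snap("scene","s3")
print(proj(c,[.4643,.2125,.081]),proj(c,o['ee_pos']))
```

```text
[0.46472915 0.21172336 0.15078223] [-1.57181591e+00  2.40562431e-03 -1.16507230e-03]
[321.89658608 206.84411966] [321.79038086 241.74248768]
```

View pics/w3.png

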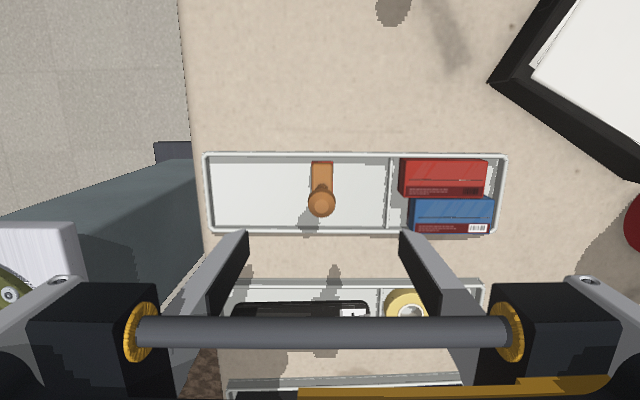

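View pics/s3.png

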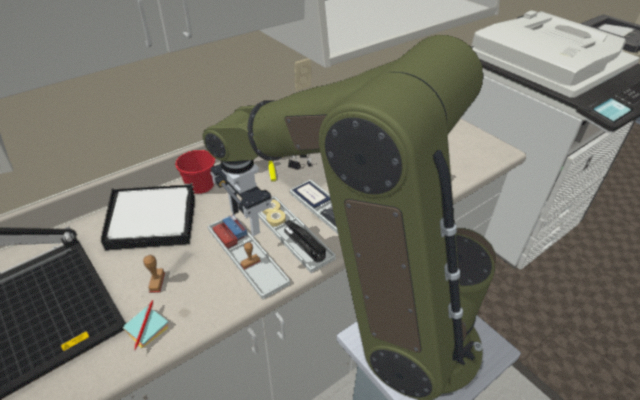

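The knob is at (321,203), within 4 px of the prediction. I'll descend, close and lift.

>>> step_arm:
  plan:
    - {"grip":-1,"slide":[0,0.03,0.001],"spin":0}
    - {"grip":-1,"slide":[0,0.03,0],"spin":0}
    - {"grip":-1,"slide":[0,0.025,0],"spin":0}
    - {"grip":-1,"slide":[0,0.012,0],"spin":0}
    - {"grip":-1,"slide":[0,0.01,0],"spin":0}
    - {"grip":-1,"slide":[0,0,0],"spin":0}
    - {"grip":0.6,"slide":[0,0,0],"spin":0}
    - {"grip":0.6,"slide":[0,0,0],"spin":0}
    - {"grip":0.6,"slide":[0,0,0],"spin":0}
    - {"grip":0.6,"slide":[0,0,0],"spin":0}
    - {"grip":1,"slide":[0,0,0],"spin":0}
    - {"grip":1,"slide":[0,0,0],"spin":0}
    - {"grip":1,"slide":[0,0,0],"spin":0}
    - {"grip":1,"slide":[0,0,0],"spin":0}
    - {"grip":1,"slide":[0,0,0],"spin":0}
    - {"grip":1,"slide":[0,0,0],"spin":0}
  force: 10

```text
time_s: 2.93
ee_pos: [0.4647, 0.2138, 0.0445]
eef_rot: [-1.571, -0.0, 0.0]
force: [0.9, 0.1, -0.5]
grip_width: 0.0307
```

Run:
```python
from h import *
cs,_=load("scene0");print(plane(cs,[(156,288),(145,330),(195,190)],0.0), get_obs()['ee_pos'])
```

```text
[[5.35931979e-01 4.58637841e-01 1.11022302e-16]
 [4.29593245e-01 5.29709239e-01 0.00000000e+00]
 [8.47778320e-01 1.98718009e-01 0.00000000e+00]] [0.4646956  0.2137726  0.04452077]
```

>>> step_arm:
  plan:
    - {"grip":1,"slide":[0,0,0],"spin":0}
    - {"grip":1,"slide":[0,0,0],"spin":0}
    - {"grip":1,"slide":[0,0,0],"spin":0}
    - {"grip":1,"slide":[0,0,0],"spin":0}
    - {"grip":1,"slide":[0,-0.01,0],"spin":0}
    - {"grip":1,"slide":[0,-0.02,0],"spin":0}
    - {"grip":1,"slide":[0,-0.02,0],"spin":0}
    - {"grip":1,"slide":[0,0,0],"spin":0}

```text
time_s: 3.6
ee_pos: [0.4663, 0.2144, 0.0986]
eef_rot: [-1.569, -0.005, 0.0]
force: [0.7, 1.2, 0.5]
grip_width: 0.0238
```

Run:
```python
from h import *
o=get_obs();print(o['ee_pos'],o['grip_width']);snap("scene","s4")
_,im=load("s4");cv2.imwrite("pics/s4c.png",cv2.resize(im[150:310,140:340],None,fx=4,fy=3.75*4/3.75,interpolation=cv2.INTER_CUBIC)[:600])
```

```text
[0.46628914 0.2144018  0.09857588] 0.023797151204916232
```

View pics/s4c.png

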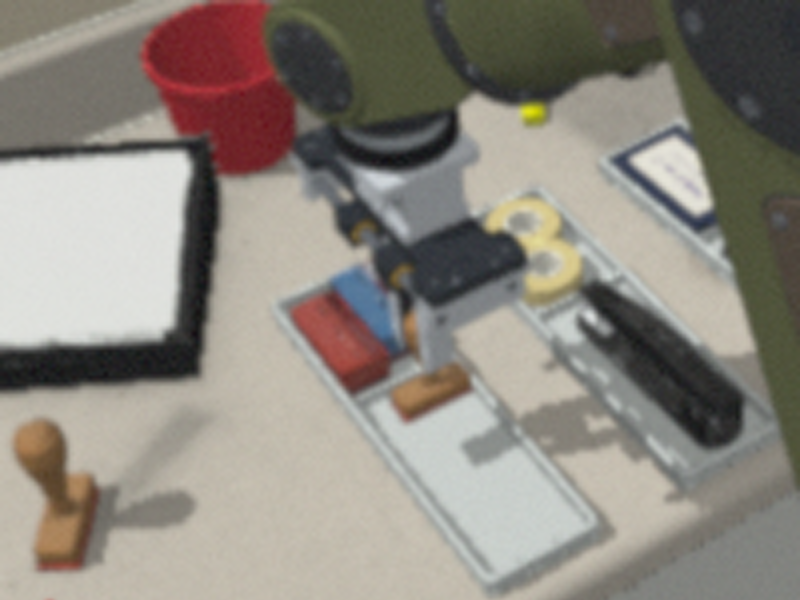

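The stamp is held upright with a 24 mm grip width. I'll carry it left onto the clear worktop, set it down, and release.

>>> step_arm:
  plan:
    - {"grip":1,"slide":[0,0,0.02],"spin":0}
    - {"grip":1,"slide":[0,0,0.03],"spin":0}
    - {"grip":1,"slide":[0,0,0.03],"spin":0}
    - {"grip":1,"slide":[0,0,0.018],"spin":0}
    - {"grip":1,"slide":[0,0,0],"spin":0}
    - {"grip":1,"slide":[0,0.02,0],"spin":0}
    - {"grip":1,"slide":[0,0.02,0],"spin":0}
    - {"grip":1,"slide":[0,0.006,0],"spin":0}
    - {"grip":1,"slide":[0,0.004,0],"spin":0}
    - {"grip":1,"slide":[0,0.002,0],"spin":0}
    - {"grip":1,"slide":[0,0,0],"spin":0}
    - {"grip":1,"slide":[0,0,0],"spin":0}

```text
time_s: 4.65
ee_pos: [0.4651, 0.3118, 0.0433]
eef_rot: [-1.57, -0.001, -0.0]
force: [0.8, -0.3, -0.8]
grip_width: 0.0237
```

Run:
```python
from h import *
o=get_obs();print(o['ee_pos'],o['grip_width'],o['force'])
```

```text
[0.4650811  0.31179406 0.04329453] 0.02374277785741194 [ 0.78848548 -0.3110627  -0.84508689]
```

>>> step_arm:
  plan:
    - {"grip":1,"slide":[0,0.001,0],"spin":0}
    - {"grip":1,"slide":[0,0.001,0],"spin":0}
    - {"grip":1,"slide":[0,0,0],"spin":0}
    - {"grip":1,"slide":[0,0,0],"spin":0}

```text
time_s: 4.98
ee_pos: [0.4651, 0.312, 0.0414]
eef_rot: [-1.57, -0.001, 0.0]
force: [-1.1, -1.6, 4.7]
grip_width: 0.0243
```

Run:
```python
from h import *
o=get_obs();print(o['ee_pos'],o['grip_width'],o['force']);snap("scene","s5")
_,im=load("s5");cv2.imwrite("pics/s5c.png",cv2.resize(im[150:310,140:340],None,fx=4,fy=4,interpolation=cv2.INTER_CUBIC)[:600])
```

```text
[0.46506342 0.31202047 0.04136063] 0.024343599413249185 [-1.07712069 -1.61238034  4.70544918]
```

View pics/s5c.png

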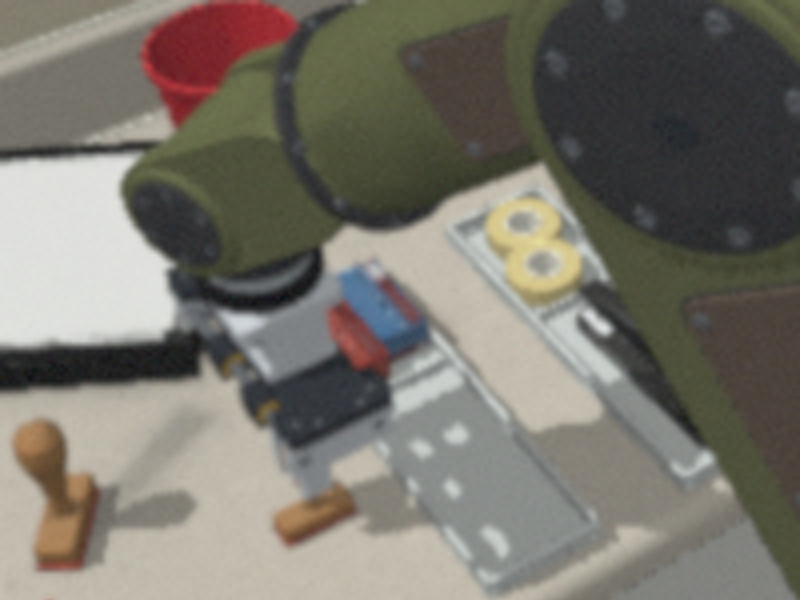

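Contact is felt (4.7 N) and the stamp stands. I'll release, rise, then go over the stapler with a quarter turn.

>>> step_arm:
  plan:
    - {"grip":0.2,"slide":[0,0,0],"spin":0}
    - {"grip":-1,"slide":[0,0,0],"spin":0}
    - {"grip":-1,"slide":[0,0,0],"spin":0}
    - {"grip":-1,"slide":[0,0,0],"spin":0}
    - {"grip":-1,"slide":[0,0,0],"spin":0}
    - {"grip":-1,"slide":[0,0,0],"spin":0}
    - {"grip":-1,"slide":[0,0,0],"spin":0}
    - {"grip":-1,"slide":[0,-0.01,0],"spin":0}
    - {"grip":-1,"slide":[0,-0.03,0],"spin":0}
    - {"grip":-1,"slide":[0,-0.04,0],"spin":0}
    - {"grip":-1,"slide":[0,-0.04,0],"spin":0}
    - {"grip":-1,"slide":[0,-0.04,-0.03],"spin":0}
    - {"grip":-1,"slide":[-0.01,0,-0.04],"spin":0}
    - {"grip":-1,"slide":[-0.01,0,-0.04],"spin":0}
    - {"grip":-1,"slide":[-0.007,0,-0.04],"spin":0}
    - {"grip":-1,"slide":[0,0,-0.04],"spin":0}
    - {"grip":-1,"slide":[0,0,-0.03],"spin":0}
    - {"grip":-1,"slide":[0,0,-0.03],"spin":0}
    - {"grip":-1,"slide":[0,0,0],"spin":0}

```text
time_s: 6.62
ee_pos: [0.4376, 0.0632, 0.1948]
eef_rot: [-1.571, -0.001, -0.003]
force: [0.2, 0.8, 0.4]
grip_width: 0.0938
```

>>> step_arm:
  plan:
    - {"grip":-1,"slide":[0,0,0],"spin":7}
    - {"grip":-1,"slide":[0,0,0],"spin":7}
    - {"grip":-1,"slide":[0,0,0],"spin":7}
    - {"grip":-1,"slide":[0,0,0],"spin":7}
    - {"grip":-1,"slide":[0,0,0],"spin":7}
    - {"grip":-1,"slide":[0,0,0],"spin":7}
    - {"grip":-1,"slide":[0,0,0],"spin":7}
    - {"grip":-1,"slide":[0,0,0],"spin":7}
    - {"grip":-1,"slide":[0,0,0],"spin":7}
    - {"grip":-1,"slide":[0,0,0],"spin":7}
    - {"grip":-1,"slide":[0,0,0],"spin":7}
    - {"grip":-1,"slide":[0,0,0],"spin":7}
    - {"grip":-1,"slide":[0,0,0],"spin":6}
    - {"grip":-1,"slide":[0,0,0],"spin":0}
    - {"grip":-1,"slide":[0,0,0],"spin":0}

```text
time_s: 7.87
ee_pos: [0.4377, 0.0671, 0.1943]
eef_rot: [-1.57, 0.0, -1.567]
force: [-0.5, 0.5, 1.0]
grip_width: 0.094
```

Run:
```python
from h import *
o=get_obs();print(o['ee_pos'],o['eef_rot'],o['qpos'],o['grip_width']);snap("scene","s6");c,_=snap("wrist","w6");print(c["T"])
```

```text
[0.4376981  0.06708965 0.194301  ] [-1.57031235e+00  7.86551121e-05 -1.56711074e+00] [6.93175741e-02 6.88577773e-02 1.82161452e+00 4.92470537e-05
 1.25063227e+00 1.63641285e+00] 0.09396426591799047
[[ 2.93650851e-03  9.61315348e-01  2.75434527e-01  5.19197467e-01]
 [-9.99995605e-01  2.93575237e-03  4.15023482e-04  6.69731794e-02]
 [-4.09639122e-04 -2.75434535e-01  9.61319743e-01  3.73907718e-01]
 [ 0.00000000e+00  0.00000000e+00  0.00000000e+00  1.00000000e+00]]
```

View pics/w6.png

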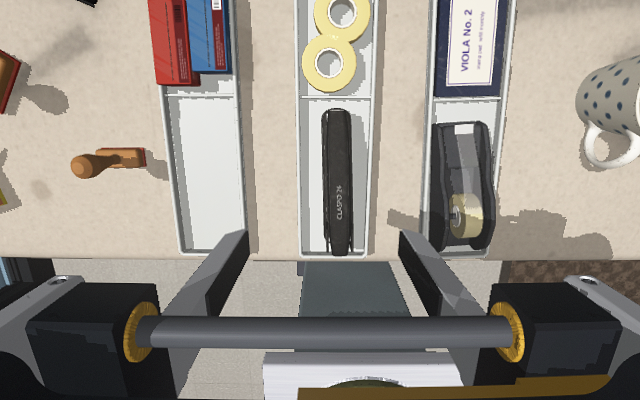

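View pics/s6.png

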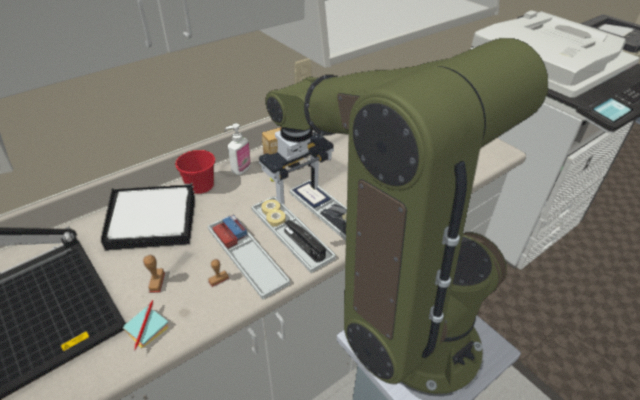

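The stamp stands on the worktop at (105,160). The staples bay is empty, the stapler is at (338,180) and the dispenser at (463,185). I'll enlarge to measure them.

Run:
```python
from h import *
_,im=load("w6")
cv2.imwrite("pics/c6a.png",cv2.resize(im[85:265,155:395],None,fx=3.3,fy=3.3,interpolation=cv2.INTER_CUBIC))
cv2.imwrite("pics/c6b.png",cv2.resize(im[85:265,395:525],None,fx=3.3,fy=3.3,interpolation=cv2.INTER_CUBIC))
```

```text
(no output)
```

View pics/c6a.png

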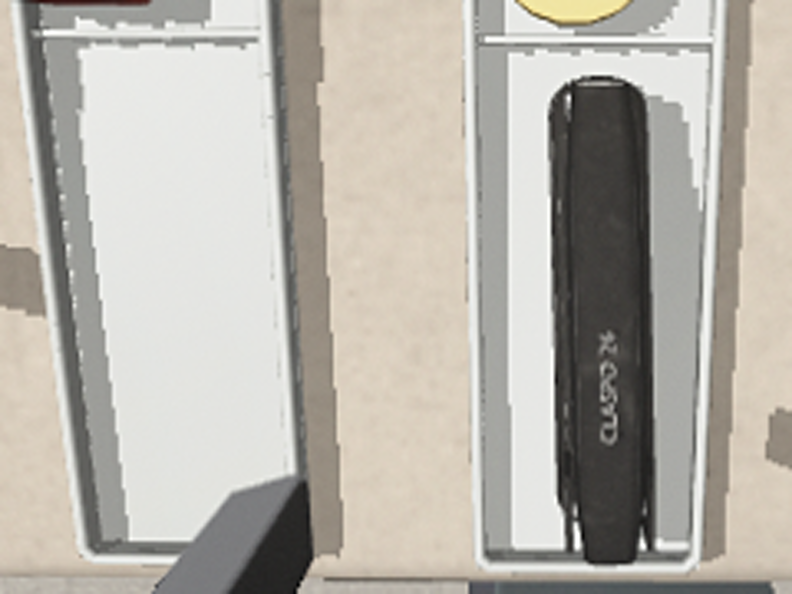

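View pics/c6b.png

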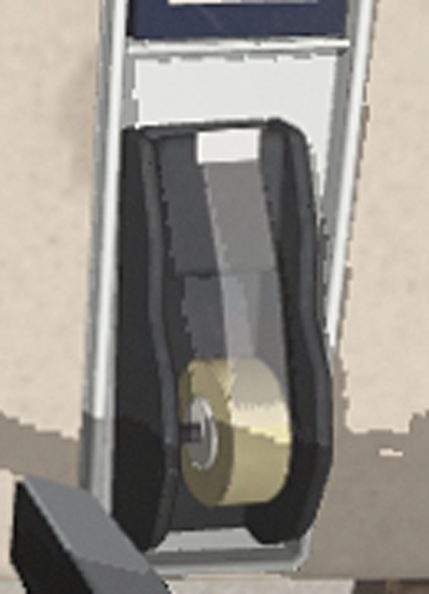

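Run:
```python
from h import *
np.set_printoptions(precision=4,suppress=True)
c,_=load("w6");c0,_=load("wrist0");c2,_=load("w2")
A=lambda L:[(x/3.3+155-.35,y/3.3+85-.35) for x,y in L]
B=lambda L:[(x/3.3+395-.35,y/3.3+85-.35) for x,y in L]
print("stapler arm mid far/near, tip far, tip near",plane(c,A([(606,95),(611,550),(597,78),(610,563)]),.051))
print("  width",plane(c,A([(572,95),(640,95),(574,300),(650,300)]),.051))
print("text C tri",tri(c,A([(609,440)])[0],c0,(186,139)),tri(c,A([(609,440)])[0],c2,(172/3+195,502/3+40)))
print("T1 inner rim top (L near,R mid,L far div,R far div; near wall top; divider)",plane(c,A([(85,540),(296,440),(33,33),(264,40),(120,553),(150,38)]),.018))
print("T2 ",plane(c,A([(484,550),(696,550),(477,40),(714,47),(590,562),(600,42)]),.018))
print("T3 ",plane(c,B([(98,480),(305,540),(125,40),(355,47),(240,558),(240,45)]),.018))
print("disp left edge top",plane(c,B([(130,130),(150,545),(300,130),(265,545),(330,400),(200,125)]),.058))
```

```text
stapler arm mid far/near, tip far, tip near [[0.5153 0.0521 0.051 ]
 [0.3635 0.048  0.051 ]
 [0.5203 0.0549 0.051 ]
 [0.3586 0.0482 0.051 ]]
  width [[0.5153 0.0625 0.051 ]
 [0.5154 0.0417 0.051 ]
 [0.4515 0.0614 0.051 ]
 [0.4516 0.037  0.051 ]]
text C tri [0.4027 0.0497 0.0484] [0.4041 0.0494 0.0522]
T1 inner rim top (L near,R mid,L far div,R far div; near wall top; divider) [[0.3506 0.2474 0.018 ]
 [0.3916 0.1632 0.018 ]
 [0.5354 0.2425 0.018 ]
 [0.5326 0.1647 0.018 ]
 [0.3452 0.2344 0.018 ]
 [0.5335 0.203  0.018 ]]
T2  [[0.3474 0.0944 0.018 ]
 [0.3476 0.0136 0.018 ]
 [0.5325 0.0937 0.018 ]
 [0.5306 0.0149 0.018 ]
 [0.3425 0.054  0.018 ]
 [0.532  0.0528 0.018 ]]
T3  [[ 0.3764 -0.058   0.018 ]
 [ 0.3516 -0.1407  0.018 ]
 [ 0.5334 -0.0529  0.018 ]
 [ 0.5323 -0.1314  0.018 ]
 [ 0.3441 -0.1163  0.018 ]
 [ 0.5323 -0.0919  0.018 ]]
disp left edge top [[ 0.5058 -0.0433  0.058 ]
 [ 0.3687 -0.064   0.058 ]
 [ 0.5064 -0.0956  0.058 ]
 [ 0.3686 -0.1037  0.058 ]
 [ 0.4204 -0.118   0.058 ]
 [ 0.5075 -0.0646  0.058 ]]
```

Measurements in metres:

| Item | Long-bay centre or axis | Yaw |
|---|---|---|
| Staples tray (T1) | (0.439, 0.205) | about -0.3° |
| Tape tray (T2) | (0.437, 0.054) | about 0° |
| Ink tray (T3) | (0.438, -0.0955) | about 2.2° |
| Stapler | (0.4395, 0.0505), top z about 0.05 | about 1.5° |

I'll align to the stapler and descend.

>>> step_arm:
  plan:
    - {"grip":-1,"slide":[0.0165,0.02,0.002],"spin":-1.5}
    - {"grip":-1,"slide":[0,0.04,0],"spin":0}
    - {"grip":-1,"slide":[0,0.035,0],"spin":0}
    - {"grip":-1,"slide":[0,0.02,0],"spin":0}
    - {"grip":-1,"slide":[0,0.0,0],"spin":0}
    - {"grip":-1,"slide":[0,0.0,0],"spin":0}

```text
time_s: 8.47
ee_pos: [0.4396, 0.0503, 0.079]
eef_rot: [-1.572, 0.0, -1.543]
force: [0.7, -0.5, 0.8]
grip_width: 0.0939
```

Run:
```python
from h import *
o=get_obs();print(o['ee_pos'],o['eef_rot'],o['force'],o['grip_width']);c,_=snap("wrist","w7");
```

```text
[0.43958564 0.05032537 0.07901508] [-1.57213068e+00  1.07427848e-05 -1.54299419e+00] [ 0.66265591 -0.53270059  0.83924951] 0.09390173748055622
```

View pics/w7.png

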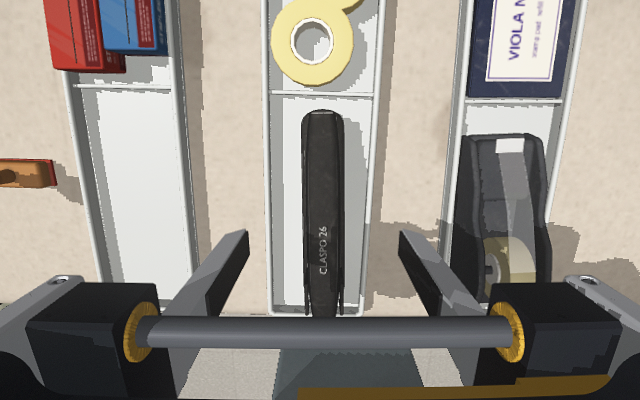

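The stapler is centred at column 323 and parallel to the fingers. I'll go down and grip.

>>> step_arm:
  plan:
    - {"grip":-1,"slide":[0,0.03,0],"spin":0}
    - {"grip":-1,"slide":[0,0.015,0],"spin":0}
    - {"grip":-1,"slide":[0,0.007,0],"spin":0}
    - {"grip":0.3,"slide":[0,0.0,0],"spin":0}
    - {"grip":0.5,"slide":[0,0.0,0],"spin":0}
    - {"grip":0.5,"slide":[0,0.0,0],"spin":0}
    - {"grip":0.5,"slide":[0,0.0,0],"spin":0}
    - {"grip":0.5,"slide":[0,0.0,0],"spin":0}
    - {"grip":0.5,"slide":[0,0.0,0],"spin":0}
    - {"grip":1,"slide":[0,0.0,0],"spin":0}
    - {"grip":1,"slide":[0,0.0,0],"spin":0}
    - {"grip":1,"slide":[0,0.0,0],"spin":0}
    - {"grip":1,"slide":[0,0.0,0],"spin":0}
    - {"grip":1,"slide":[0,0.0,0],"spin":0}
    - {"grip":1,"slide":[0,0.0,0],"spin":0}
    - {"grip":1,"slide":[0,0.0,0],"spin":0}
  force: 25

```text
time_s: 9.85
ee_pos: [0.4397, 0.0503, 0.0268]
eef_rot: [-1.571, 0.0, -1.545]
force: [-0.3, 0.7, -0.1]
grip_width: 0.0245
```

Gripped with a width of 24.5 mm. I'll lift 60 mm and check.

>>> step_arm:
  plan:
    - {"grip":1,"slide":[0,0.0,0],"spin":0}
    - {"grip":1,"slide":[0,0.0,0],"spin":0}
    - {"grip":1,"slide":[0,-0.01,0],"spin":0}
    - {"grip":1,"slide":[0,-0.02,0],"spin":0}
    - {"grip":1,"slide":[0,-0.02,0],"spin":0}
    - {"grip":1,"slide":[0,-0.01,0],"spin":0}
    - {"grip":1,"slide":[0,0,0],"spin":0}
    - {"grip":1,"slide":[0,0,0],"spin":0}

```text
time_s: 10.52
ee_pos: [0.4397, 0.0503, 0.0868]
eef_rot: [-1.57, -0.0, -1.545]
force: [-1.1, -0.7, -3.1]
grip_width: 0.0248
```

Run:
```python
from h import *
o=get_obs();print(o['ee_pos'],o['eef_rot'],o['force'],o['grip_width']);snap("wrist","w8");c,im=snap("scene","s8")
cv2.imwrite("pics/s8c.png",cv2.resize(im[150:310,180:380],None,fx=4,fy=4,interpolation=cv2.INTER_CUBIC)[:600])
```

```text
[0.43965789 0.05025679 0.08683949] [-1.57016410e+00 -2.61959149e-05 -1.54458976e+00] [-1.0906025  -0.70476174 -3.11356278] 0.02482146073512224
```

View pics/w8.png

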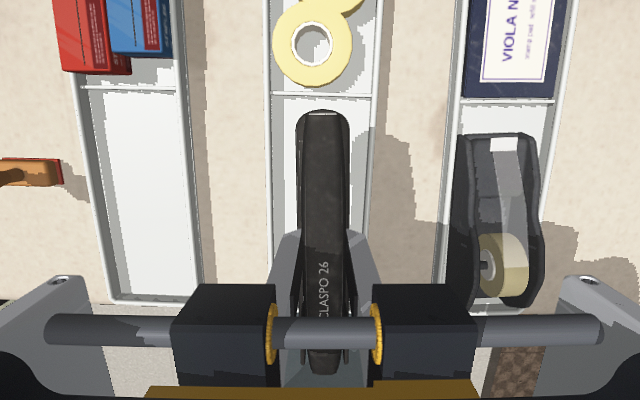

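View pics/s8c.png

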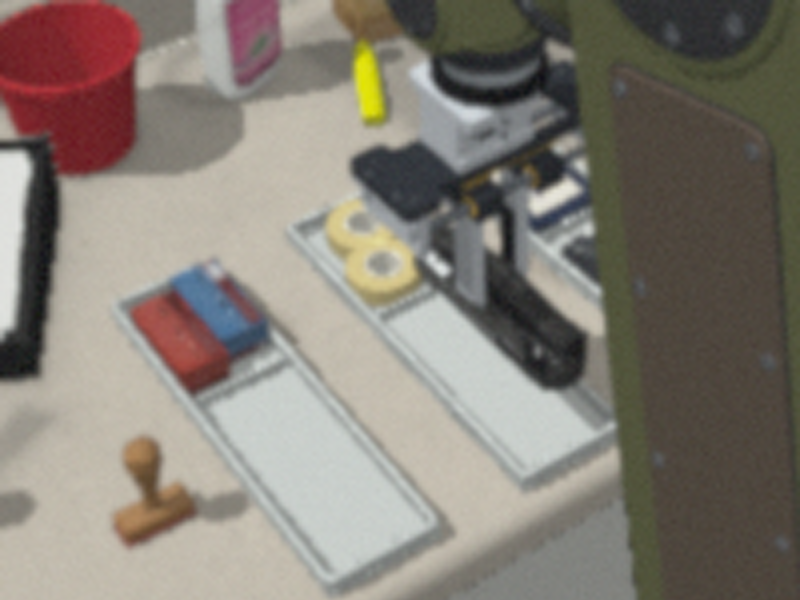

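The stapler is held level and its centre stays at x of about 0.4395. I'll carry it over the staples bay.

>>> step_arm:
  plan:
    - {"grip":1,"slide":[0,0,0],"spin":1.7}
    - {"grip":1,"slide":[-0.02,0,0],"spin":0}
    - {"grip":1,"slide":[-0.035,0,0],"spin":0}
    - {"grip":1,"slide":[-0.035,0,0],"spin":0}
    - {"grip":1,"slide":[-0.035,0,0],"spin":0}
    - {"grip":1,"slide":[-0.02,0,0],"spin":0}
    - {"grip":1,"slide":[-0.01,0,0],"spin":0}
    - {"grip":1,"slide":[0,0,0],"spin":0}
    - {"grip":1,"slide":[0,0,0],"spin":0}
    - {"grip":1,"slide":[0,0,0],"spin":0}

```text
time_s: 11.45
ee_pos: [0.4401, 0.2042, 0.0864]
eef_rot: [-1.572, -0.001, -1.575]
force: [0.2, -0.5, -2.3]
grip_width: 0.0247
```

Run:
```python
from h import *
o=get_obs();print(o['ee_pos'],o['eef_rot'],o['force'],o['grip_width']);snap("wrist","w9")
```

```text
[0.44008587 0.20415142 0.08639711] [-1.57172317e+00 -5.35995156e-04 -1.57513203e+00] [ 0.15996994 -0.49451182 -2.27012831] 0.024672903316397717
```

View pics/w9.png

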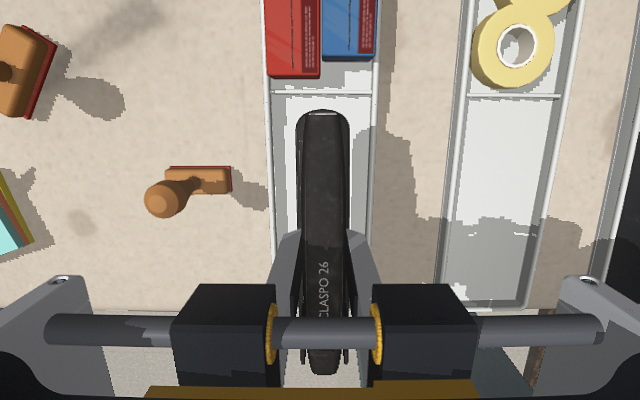

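The stapler is centred between the bay walls (columns 271 and 372) and its far end is clear of the divider (row 92). I'll lower it.

>>> step_arm:
  plan:
    - {"grip":1,"slide":[0,0.02,0],"spin":0}
    - {"grip":1,"slide":[0,0.02,0],"spin":0}
    - {"grip":1,"slide":[0,0.01,0],"spin":0}
    - {"grip":1,"slide":[0,0.006,0],"spin":0}
    - {"grip":1,"slide":[0,0.003,0],"spin":0}
    - {"grip":1,"slide":[0,0,0],"spin":0}
    - {"grip":1,"slide":[0,0,0],"spin":0}
    - {"grip":1,"slide":[0,0,0],"spin":0}

```text
time_s: 12.17
ee_pos: [0.4407, 0.2054, 0.0286]
eef_rot: [-1.57, 0.0, -1.574]
force: [0.1, -0.6, -2.4]
grip_width: 0.0246
```

Still carrying (-2.4 N) at 0.0286, so I'll lower it another 1.5 mm.

>>> step_arm:
  plan:
    - {"grip":1,"slide":[0,0.001,0],"spin":0}
    - {"grip":1,"slide":[0,0.001,0],"spin":0}
    - {"grip":1,"slide":[0,0,0],"spin":0}
    - {"grip":1,"slide":[0,0,0],"spin":0}

```text
time_s: 12.5
ee_pos: [0.4407, 0.2056, 0.0267]
eef_rot: [-1.569, 0.001, -1.574]
force: [-2.0, 1.4, 5.5]
grip_width: 0.0246
```

Contact. I'll release, rise, and move toward the dispenser.

>>> step_arm:
  plan:
    - {"grip":0,"slide":[0,0,0],"spin":0}
    - {"grip":-1,"slide":[0,0,0],"spin":0}
    - {"grip":-1,"slide":[0,0,0],"spin":0}
    - {"grip":-1,"slide":[0,0,0],"spin":0}
    - {"grip":-1,"slide":[0,0,0],"spin":0}
    - {"grip":-1,"slide":[0,0,0],"spin":0}
    - {"grip":-1,"slide":[0,-0.01,0],"spin":0}
    - {"grip":-1,"slide":[0,-0.03,0],"spin":0}
    - {"grip":-1,"slide":[0,-0.04,0],"spin":0}
    - {"grip":-1,"slide":[0.01,-0.04,0],"spin":0}
    - {"grip":-1,"slide":[0.035,-0.04,0],"spin":0}
    - {"grip":-1,"slide":[0.035,-0.02,0],"spin":0}
    - {"grip":-1,"slide":[0.035,0,0],"spin":0}
    - {"grip":-1,"slide":[0.035,0,0],"spin":0}
    - {"grip":-1,"slide":[0.035,0,0],"spin":0}
    - {"grip":-1,"slide":[0.035,0,0],"spin":0}
    - {"grip":-1,"slide":[0.035,0,0],"spin":0}
    - {"grip":-1,"slide":[0.035,0,0],"spin":0}
    - {"grip":-1,"slide":[0,0,0],"spin":0}
    - {"grip":-1,"slide":[0,0,0],"spin":0}

```text
time_s: 14.17
ee_pos: [0.439, -0.0783, 0.1978]
eef_rot: [-1.57, -0.0, -1.577]
force: [0.8, 0.3, -0.5]
grip_width: 0.0941
```

Run:
```python
from h import *
o=get_obs();print(o['ee_pos'],o['eef_rot'],o['force'],o['grip_width']);snap("wrist","w10");c,im=snap("scene","s10")
cv2.imwrite("pics/s10c.png",cv2.resize(im[150:310,180:380],None,fx=4,fy=4,interpolation=cv2.INTER_CUBIC)[:600])
```

```text
[ 0.43901394 -0.07834702  0.19778752] [-1.57044636e+00 -2.20452898e-05 -1.57743044e+00] [ 0.80308654  0.26093029 -0.48196327] 0.09410591658223516
```

View pics/w10.png

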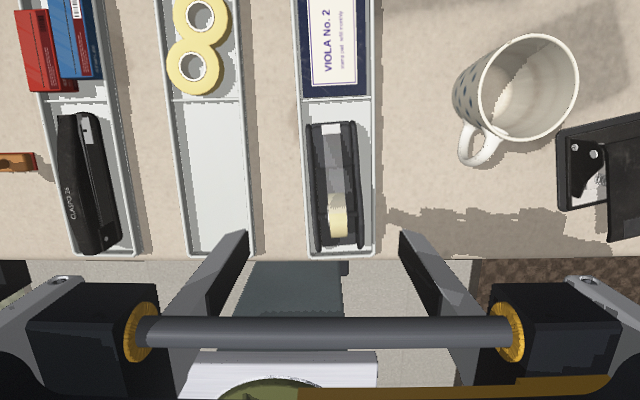

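View pics/s10c.png

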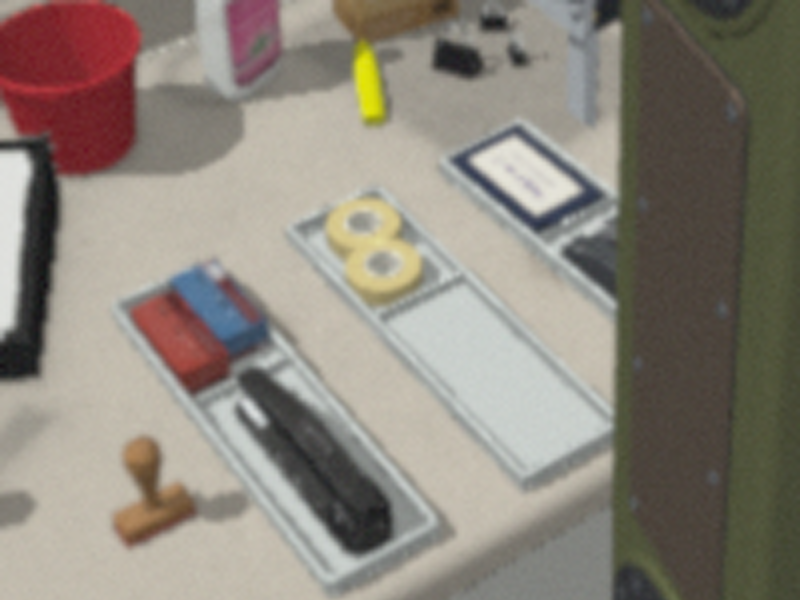

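The stapler stands in the staples bay. Next I'll enlarge the dispenser and measure it.

Run:
```python
from h import *
_,im=load("w10")
cv2.imwrite("pics/c10.png",cv2.resize(im[90:265,280:400],None,fx=3.4,fy=3.4,interpolation=cv2.INTER_CUBIC))
```

```text
(no output)
```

View pics/c10.png

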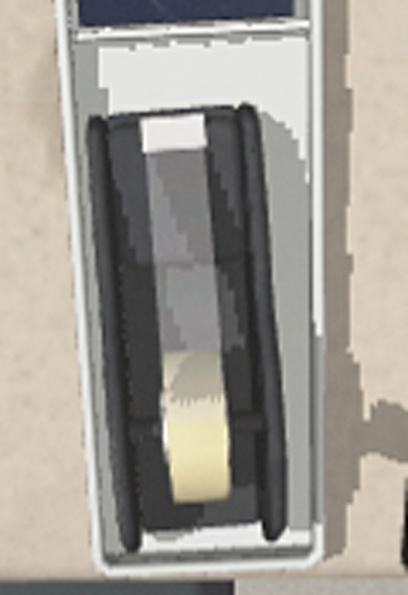

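Run:
```python
from h import *
np.set_printoptions(precision=4,suppress=True)
c,_=load("w10");c6,_=load("w6");c0,_=load("wrist0")
A=lambda x,y:(x/3.4+280-.35,y/3.4+90-.35)
B=lambda x,y:(x/3.3+395-.35,y/3.3+85-.35)
a0=lambda x,y:(x/2.66+130-.3,y/2.66+200-.3)
for p,q in (((142,118),(197,133)),((205,115),(258,130)),((142,152),(203,163)),((205,152),(260,160)),((98,118),(140,128)),((245,106),(285,120))):
    print(tri(c,A(*p),c6,B(*q)))
print("hump mid z.055-.058",plane(c,[A(118,400),A(268,400),A(110,300),A(262,300)],.058))
print("far mid z.035",plane(c,[A(90,118),A(258,108)],.035))
print("near low z.03",plane(c,[A(125,550),A(287,535)],.02))
print("T3 rim",plane(c,[A(67,100),A(318,100),A(97,550),A(318,550),A(200,566),A(200,30)],.018))
print("mug",plane(c,[(530,90),(460,100),(578,130)],.093))
print("T1 stapler",plane(c,[(70,115),(100,250)],.03))
```

```text
[ 0.5042 -0.0768  0.0269]
[ 0.5052 -0.0972  0.0271]
[ 0.4944 -0.0768  0.0345]
[ 0.4947 -0.0971  0.0316]
[ 0.5044 -0.062   0.0145]
[ 0.5079 -0.1111  0.0169]
hump mid z.055-.058 [[ 0.4186 -0.0686  0.058 ]
 [ 0.4182 -0.1163  0.058 ]
 [ 0.4511 -0.0666  0.058 ]
 [ 0.4507 -0.1137  0.058 ]]
far mid z.035 [[ 0.5051 -0.0604  0.035 ]
 [ 0.5078 -0.1136  0.035 ]]
near low z.03 [[ 0.348  -0.069   0.02  ]
 [ 0.3536 -0.129   0.02  ]]
T3 rim [[ 0.5102 -0.052   0.018 ]
 [ 0.5097 -0.1352  0.018 ]
 [ 0.3471 -0.0585  0.018 ]
 [ 0.3464 -0.141   0.018 ]
 [ 0.3403 -0.097   0.018 ]
 [ 0.5321 -0.0959  0.018 ]]
mug [[ 0.537  -0.2621  0.093 ]
 [ 0.5282 -0.1999  0.093 ]
 [ 0.5024 -0.3138  0.093 ]]
T1 stapler [[0.5192 0.2028 0.03  ]
 [0.3554 0.2019 0.03  ]]
```

The dispenser's centre is at about (0.430, -0.093) with yaw about 4.4°. I'll align, go partway down and check.

>>> step_arm:
  plan:
    - {"grip":-1,"slide":[0.0147,0.0,-0.009],"spin":0}
    - {"grip":-1,"slide":[0,0.02,0],"spin":-4.6}
    - {"grip":-1,"slide":[0,0.04,0],"spin":0}
    - {"grip":-1,"slide":[0,0.035,0],"spin":0}
    - {"grip":-1,"slide":[0,0.015,0],"spin":0}
    - {"grip":-1,"slide":[0,0.0,0],"spin":0}
    - {"grip":-1,"slide":[0,0.0,0],"spin":0}

```text
time_s: 14.85
ee_pos: [0.4303, -0.0909, 0.0875]
eef_rot: [-1.572, 0.0, -1.492]
force: [0.2, 0.2, 1.1]
grip_width: 0.0941
```

Run:
```python
from h import *
o=get_obs();print(o['ee_pos'],o['eef_rot'],o['force'],o['grip_width']);snap("wrist","w11")
```

```text
[ 0.43032853 -0.09089259  0.08754294] [-1.57154331e+00  3.35567738e-04 -1.49238271e+00] [0.20742801 0.24277329 1.1282247 ] 0.09409180811748212
```

View pics/w11.png

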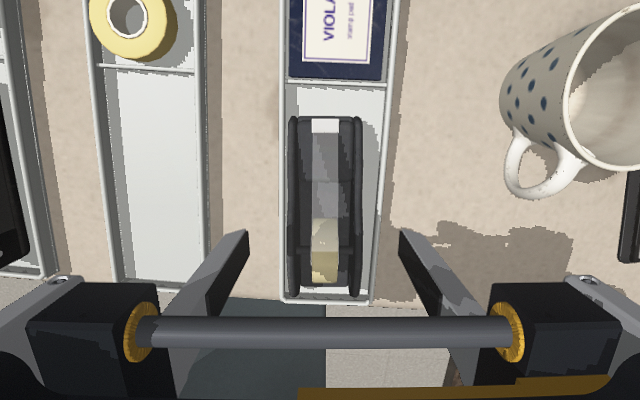

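The dispenser is aligned, with its walls at columns 293 and 357. I'll descend and grip.

>>> step_arm:
  plan:
    - {"grip":-1,"slide":[0,0.03,0],"spin":0}
    - {"grip":-1,"slide":[0,0.02,0],"spin":0}
    - {"grip":-1,"slide":[0,0.01,0],"spin":0}
    - {"grip":-1,"slide":[0,0.0035,0],"spin":0}
    - {"grip":-1,"slide":[0,0.0,0],"spin":0}
    - {"grip":0,"slide":[0,0.0,0],"spin":0}
    - {"grip":0,"slide":[0,0.0,0],"spin":0}
    - {"grip":0,"slide":[0,0.0,0],"spin":0}
    - {"grip":1,"slide":[0,0.0,0],"spin":0}
    - {"grip":1,"slide":[0,0.0,0],"spin":0}
    - {"grip":1,"slide":[0,0.0,0],"spin":0}
    - {"grip":1,"slide":[0,0.0,0],"spin":0}
    - {"grip":1,"slide":[0,0.0,0],"spin":0}
    - {"grip":1,"slide":[0,0.0,0],"spin":0}
  force: 40

```text
time_s: 16.07
ee_pos: [0.4303, -0.0919, 0.0239]
eef_rot: [-1.571, -0.0, -1.494]
force: [-1.4, 0.2, 4.3]
grip_width: 0.0563
```

>>> step_arm:
  plan:
    - {"grip":1,"slide":[0,0.0,0],"spin":0}
    - {"grip":1,"slide":[0,0.0,0],"spin":0}

```text
time_s: 16.23
ee_pos: [0.4303, -0.0918, 0.0239]
eef_rot: [-1.571, -0.0, -1.494]
force: [-1.2, 0.7, 5.6]
grip_width: 0.057
```

Gripped at 57 mm. Lift.

>>> step_arm:
  plan:
    - {"grip":1,"slide":[0,-0.005,0],"spin":0}
    - {"grip":1,"slide":[0,-0.01,0],"spin":0}
    - {"grip":1,"slide":[0,-0.02,0],"spin":0}
    - {"grip":1,"slide":[0,-0.02,0],"spin":0}
    - {"grip":1,"slide":[0,-0.01,0],"spin":0}
    - {"grip":1,"slide":[0,0,0],"spin":0}
    - {"grip":1,"slide":[0,0,0],"spin":0}

```text
time_s: 16.82
ee_pos: [0.4301, -0.0918, 0.0886]
eef_rot: [-1.57, -0.0, -1.494]
force: [-0.4, -0.2, -6.6]
grip_width: 0.0566
```

Run:
```python
from h import *
o=get_obs();print(o['ee_pos'],o['eef_rot'],o['force'],o['moment'],o['grip_width']);snap("wrist","w12");c,im=snap("side","d12")
cv2.imwrite("pics/d12c.png",cv2.resize(im[130:270,250:450],None,fx=4,fy=4,interpolation=cv2.INTER_CUBIC))
```

```text
[ 0.43006961 -0.09182713  0.08861534] [-1.57045460e+00 -1.51180648e-04 -1.49403390e+00] [-0.38529764 -0.19834364 -6.57983881] [ 0.02399131  0.11696958 -0.0099556 ] 0.056595420989176096
```

View pics/w12.png

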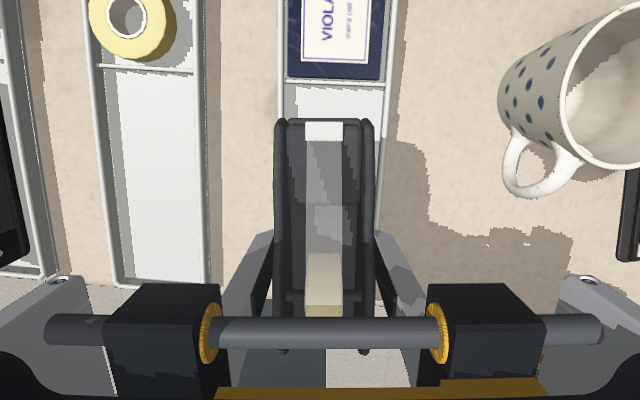

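View pics/d12c.png

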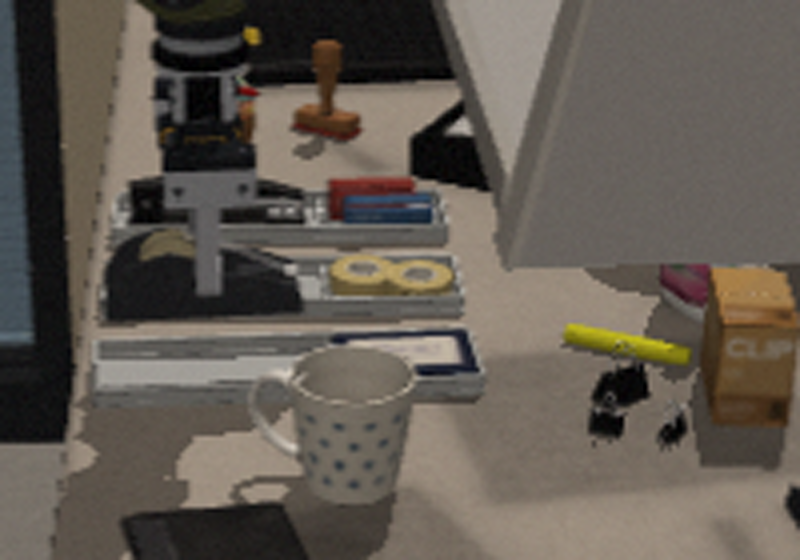

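The dispenser hangs level with the finger at its middle. I'll turn it straight and carry it to the tape tray.

>>> step_arm:
  plan:
    - {"grip":1,"slide":[0,0,0],"spin":2.2}
    - {"grip":1,"slide":[0,0,0],"spin":2.2}
    - {"grip":1,"slide":[-0.01,0,0.002],"spin":0}
    - {"grip":1,"slide":[-0.03,0,0.005],"spin":0}
    - {"grip":1,"slide":[-0.036,0,0],"spin":0}
    - {"grip":1,"slide":[-0.035,0,0],"spin":0}
    - {"grip":1,"slide":[-0.025,0,0],"spin":0}
    - {"grip":1,"slide":[-0.01,0,0],"spin":0}
    - {"grip":1,"slide":[0,0,0],"spin":0}
    - {"grip":1,"slide":[0,0,0],"spin":0}
    - {"grip":1,"slide":[0,0,0],"spin":0}

```text
time_s: 17.83
ee_pos: [0.437, 0.0536, 0.0884]
eef_rot: [-1.571, -0.0, -1.571]
force: [1.1, 0.1, -6.2]
grip_width: 0.0568
```

Run:
```python
from h import *
o=get_obs();print(o['ee_pos'],o['eef_rot'],o['force'],o['grip_width']);snap("wrist","w13")
```

```text
[0.43704871 0.05360652 0.08835986] [-1.57149628e+00 -2.06368576e-04 -1.57076113e+00] [ 1.07747287  0.13177357 -6.23441214] 0.05675895119304897
```

View pics/w13.png

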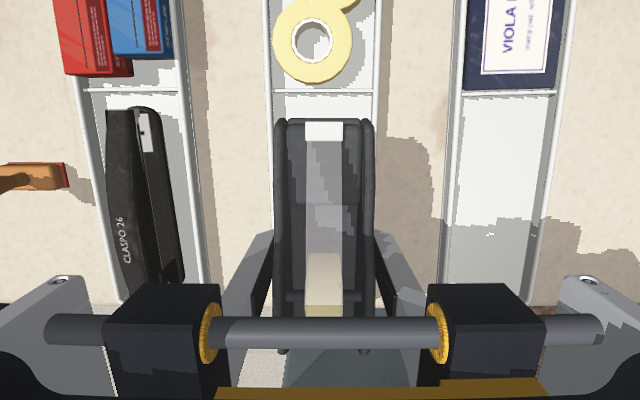

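The dispenser is centred over the bay (columns 273–375). I'll lower it.

>>> step_arm:
  plan:
    - {"grip":1,"slide":[0,0.02,0],"spin":0}
    - {"grip":1,"slide":[0,0.02,0],"spin":0}
    - {"grip":1,"slide":[0,0.012,0],"spin":0}
    - {"grip":1,"slide":[0,0.007,0],"spin":0}
    - {"grip":1,"slide":[0,0.003,0],"spin":0}
    - {"grip":1,"slide":[0,0,0],"spin":0}
    - {"grip":1,"slide":[0,0,0],"spin":0}
    - {"grip":1,"slide":[0,0.001,0],"spin":0}
    - {"grip":1,"slide":[0,0,0],"spin":0}
    - {"grip":1,"slide":[0,0,0],"spin":0}

```text
time_s: 18.72
ee_pos: [0.4374, 0.0542, 0.0261]
eef_rot: [-1.57, 0.0, -1.571]
force: [0.1, -0.3, -6.9]
grip_width: 0.0561
```

>>> step_arm:
  plan:
    - {"grip":1,"slide":[0,0.001,0],"spin":0}
    - {"grip":1,"slide":[0,0.001,0],"spin":0}
    - {"grip":1,"slide":[0,0,0],"spin":0}
    - {"grip":1,"slide":[0,0,0],"spin":0}

```text
time_s: 19.05
ee_pos: [0.4373, 0.0542, 0.0239]
eef_rot: [-1.57, -0.0, -1.571]
force: [-1.5, -0.4, -1.7]
grip_width: 0.0568
```

The floor is taking the weight. I'll release, rise, and go back over the stamp.

>>> step_arm:
  plan:
    - {"grip":0,"slide":[0,0,0],"spin":0}
    - {"grip":-1,"slide":[0,0,0],"spin":0}
    - {"grip":-1,"slide":[0,0,0],"spin":0}
    - {"grip":-1,"slide":[0,0,0],"spin":0}
    - {"grip":-1,"slide":[0,0,0],"spin":0}
    - {"grip":-1,"slide":[0,-0.01,0],"spin":0}
    - {"grip":-1,"slide":[0,-0.03,0],"spin":0}
    - {"grip":-1,"slide":[0,-0.04,0],"spin":0}
    - {"grip":-1,"slide":[0,-0.04,0],"spin":0}
    - {"grip":-1,"slide":[-0.035,-0.02,0.01],"spin":0}
    - {"grip":-1,"slide":[-0.035,0,0.01],"spin":0}
    - {"grip":-1,"slide":[-0.035,0,0.008],"spin":0}
    - {"grip":-1,"slide":[-0.035,0,0],"spin":0}
    - {"grip":-1,"slide":[-0.035,0,0],"spin":0}
    - {"grip":-1,"slide":[-0.035,0,0],"spin":0}
    - {"grip":-1,"slide":[-0.035,0,0],"spin":0}
    - {"grip":-1,"slide":[-0.018,0,0],"spin":0}
    - {"grip":-1,"slide":[0,0,0],"spin":0}
    - {"grip":-1,"slide":[0,0,0],"spin":0}

```text
time_s: 20.63
ee_pos: [0.4648, 0.3175, 0.164]
eef_rot: [-1.571, -0.0, -1.569]
force: [-0.4, -0.5, -1.1]
grip_width: 0.0942
```

Run:
```python
from h import *
o=get_obs();print(o['ee_pos'],o['eef_rot'],o['force'],o['grip_width']);c,_=snap("wrist","w14")
print(proj(c,[.465,.312,.078]))
c,im=snap("scene","s14")
cv2.imwrite("pics/s14c.png",cv2.resize(im[150:310,180:380],None,fx=4,fy=4,interpolation=cv2.INTER_CUBIC)[:600])
```

```text
[0.46484114 0.31754309 0.16400972] [-1.57096662e+00 -1.79452876e-04 -1.56927811e+00] [-0.41795553 -0.52964162 -1.08388559] 0.09416148213298299
[329.38609525 203.56215972]
```

View pics/w14.png

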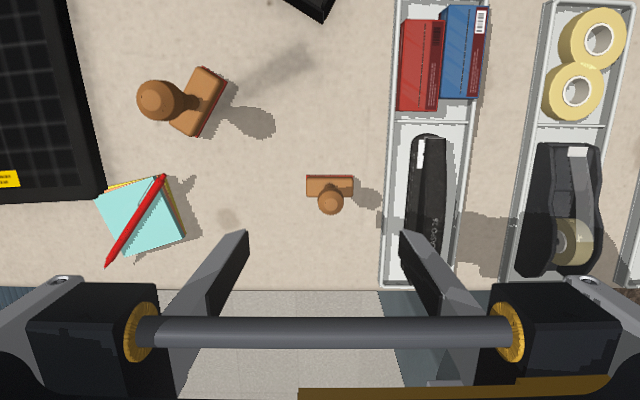

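View pics/s14c.png

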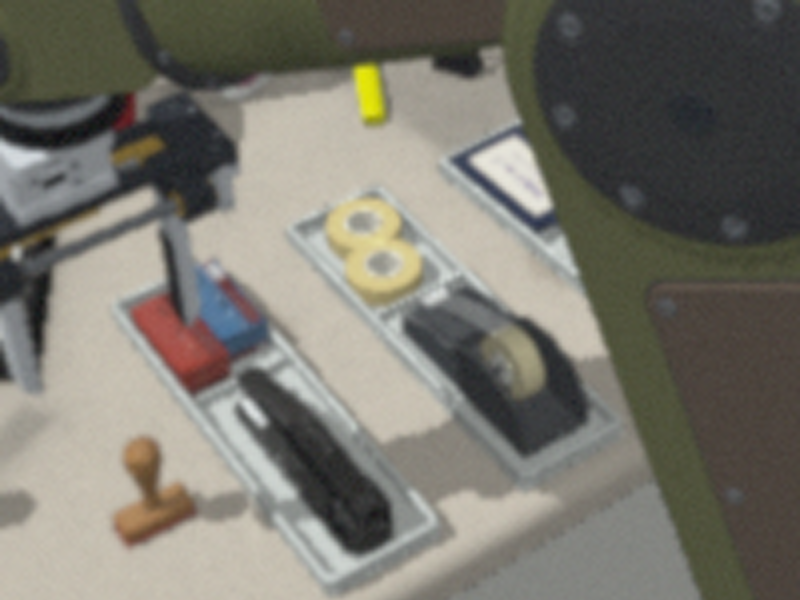

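The dispenser and stapler are both seated. The stamp knob is at (331,203), within 2 px of the prediction. I'll descend and grip it.

>>> step_arm:
  plan:
    - {"grip":-0.4,"slide":[0.006,0.02,0],"spin":0}
    - {"grip":-0.4,"slide":[0,0.03,0],"spin":0}
    - {"grip":-0.4,"slide":[0,0.03,0],"spin":0}
    - {"grip":-0.4,"slide":[0,0.02,0],"spin":0}
    - {"grip":-0.4,"slide":[0,0.015,0],"spin":0}
    - {"grip":-0.4,"slide":[0,0.007,0],"spin":0}
    - {"grip":-0.4,"slide":[0,0,0],"spin":0}
    - {"grip":0.4,"slide":[0,0,0],"spin":0}
    - {"grip":0.4,"slide":[0,0,0],"spin":0}
    - {"grip":0.4,"slide":[0,0,0],"spin":0}
    - {"grip":0.4,"slide":[0,0,0],"spin":0}
    - {"grip":1,"slide":[0,0,0],"spin":0}
    - {"grip":1,"slide":[0,0,0],"spin":0}
    - {"grip":1,"slide":[0,0,0],"spin":0}
    - {"grip":1,"slide":[0,0,0],"spin":0}
    - {"grip":1,"slide":[0,0,0],"spin":0}
    - {"grip":1,"slide":[0,0,0],"spin":0}
    - {"grip":1,"slide":[0,0,0],"spin":0}
    - {"grip":1,"slide":[0,0,0],"spin":0}
  force: 10

```text
time_s: 22.32
ee_pos: [0.4653, 0.3113, 0.0418]
eef_rot: [-1.571, 0.0, -1.571]
force: [-0.9, 0.6, 3.0]
grip_width: 0.0239
```

>>> step_arm:
  plan:
    - {"grip":1,"slide":[0,-0.01,0],"spin":0}
    - {"grip":1,"slide":[0,-0.02,0],"spin":0}
    - {"grip":1,"slide":[0,-0.03,0],"spin":0}
    - {"grip":1,"slide":[0,-0.03,0],"spin":0}
    - {"grip":1,"slide":[0.015,-0.02,0],"spin":0}
    - {"grip":1,"slide":[0.035,0,-0.01],"spin":0}
    - {"grip":1,"slide":[0.035,0,-0.01],"spin":0}
    - {"grip":1,"slide":[0.035,0,0],"spin":0}
    - {"grip":1,"slide":[0.035,0,0],"spin":0}
    - {"grip":1,"slide":[0.035,0,0],"spin":0}
    - {"grip":1,"slide":[0.035,0,0],"spin":0}
    - {"grip":1,"slide":[0.035,0,0],"spin":0}
    - {"grip":1,"slide":[0.035,0,0],"spin":0}
    - {"grip":1,"slide":[0.035,0,0],"spin":0}
    - {"grip":1,"slide":[0.035,0,0],"spin":0}
    - {"grip":1,"slide":[0.025,0,0],"spin":0}
    - {"grip":1,"slide":[0.016,0,0],"spin":0}
    - {"grip":1,"slide":[0,0,0],"spin":0}
    - {"grip":1,"slide":[0,0,0],"spin":0}
    - {"grip":1,"slide":[0,0,0],"spin":0}

```text
time_s: 23.98
ee_pos: [0.4451, -0.0942, 0.1519]
eef_rot: [-1.571, 0.0, -1.571]
force: [-0.5, -0.4, -1.3]
grip_width: 0.024
```

Run:
```python
from h import *
o=get_obs();print(o['ee_pos'],o['eef_rot'],o['force'],o['grip_width']);c,_=snap("wrist","w15");c,im=snap("side","d15")
cv2.imwrite("pics/d15c.png",cv2.resize(im[130:270,250:450],None,fx=4,fy=4,interpolation=cv2.INTER_CUBIC))
```

```text
[ 0.44510715 -0.09416848  0.15190613] [-1.57086978e+00  1.14906092e-04 -1.57056375e+00] [-0.46063735 -0.39289816 -1.31149764] 0.023999527696777625
```

View pics/w15.png

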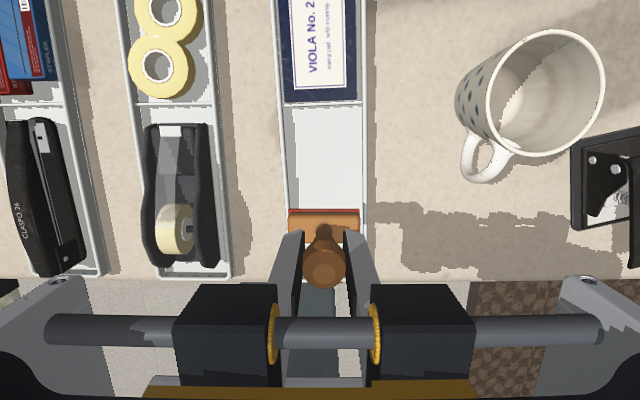

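View pics/d15c.png

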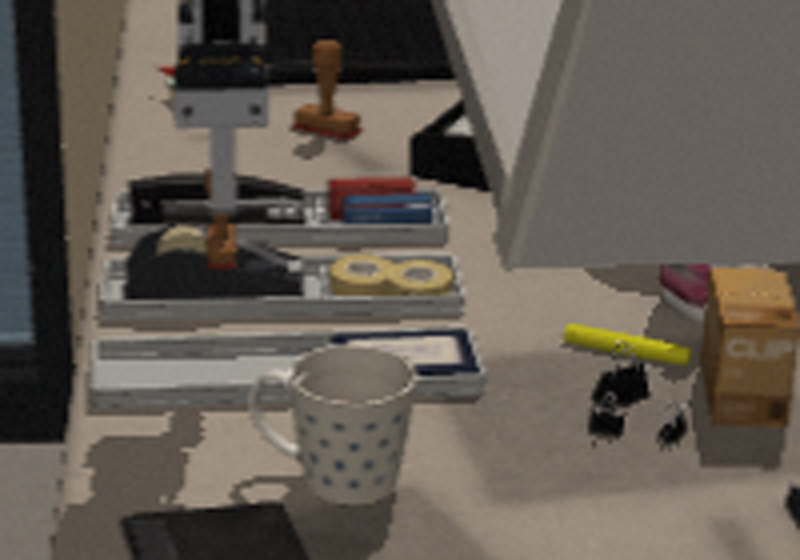

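The stamp is held level, centred over the ink-pad tray's bay. I'll lower it.

>>> step_arm:
  plan:
    - {"grip":1,"slide":[0,0.03,0],"spin":0}
    - {"grip":1,"slide":[0,0.03,0],"spin":0}
    - {"grip":1,"slide":[0,0.02,0],"spin":0}
    - {"grip":1,"slide":[0,0.015,0],"spin":0}
    - {"grip":1,"slide":[0,0.007,0],"spin":0}
    - {"grip":1,"slide":[0,0.003,0],"spin":0}
    - {"grip":1,"slide":[0,0,0],"spin":0}
    - {"grip":1,"slide":[0,0,0],"spin":0}
    - {"grip":1,"slide":[0,0,0],"spin":0}

```text
time_s: 24.83
ee_pos: [0.4457, -0.0949, 0.0476]
eef_rot: [-1.569, -0.0, -1.571]
force: [-0.3, -0.2, -0.6]
grip_width: 0.0237
```

>>> step_arm:
  plan:
    - {"grip":1,"slide":[0,0.001,0],"spin":0}
    - {"grip":1,"slide":[0,0.001,0],"spin":0}
    - {"grip":1,"slide":[0,0,0],"spin":0}
    - {"grip":1,"slide":[0,0,0],"spin":0}

```text
time_s: 25.17
ee_pos: [0.4453, -0.0949, 0.0448]
eef_rot: [-1.571, -0.0, -1.571]
force: [-0.4, 0.1, 0.0]
grip_width: 0.0235
```

>>> step_arm:
  plan:
    - {"grip":1,"slide":[0,0.0005,0],"spin":0}
    - {"grip":1,"slide":[0,0,0],"spin":0}
    - {"grip":1,"slide":[0,0,0],"spin":0}

```text
time_s: 25.42
ee_pos: [0.4456, -0.0949, 0.0448]
eef_rot: [-1.57, -0.0, -1.571]
force: [-0.7, 0.7, 6.9]
grip_width: 0.0235
```

Contact (6.9 N). I'll release slowly, rise and back off left for a view.

>>> step_arm:
  plan:
    - {"grip":0.3,"slide":[0,0,0],"spin":0}
    - {"grip":-0.2,"slide":[0,0,0],"spin":0}
    - {"grip":-0.5,"slide":[0,0,0],"spin":0}
    - {"grip":-0.5,"slide":[0,0,0],"spin":0}
    - {"grip":-0.5,"slide":[0,0,0],"spin":0}
    - {"grip":-0.5,"slide":[0,0,0],"spin":0}
    - {"grip":-0.5,"slide":[0,-0.01,0],"spin":0}
    - {"grip":-0.5,"slide":[0,-0.03,0],"spin":0}
    - {"grip":-0.5,"slide":[0,-0.04,0],"spin":0}
    - {"grip":-0.5,"slide":[0,-0.04,0],"spin":0}
    - {"grip":-0.5,"slide":[0,-0.04,0],"spin":0}
    - {"grip":-0.5,"slide":[-0.03,0,0],"spin":0}
    - {"grip":-0.5,"slide":[-0.04,0,0],"spin":0}
    - {"grip":-0.5,"slide":[-0.04,0,0],"spin":0}
    - {"grip":-0.5,"slide":[-0.03,0,0],"spin":0}
    - {"grip":-0.5,"slide":[0,0,0],"spin":0}
    - {"grip":-0.5,"slide":[0,0,0],"spin":0}

```text
time_s: 26.83
ee_pos: [0.445, 0.0461, 0.2049]
eef_rot: [-1.57, -0.0, -1.568]
force: [0.1, -0.4, -0.6]
grip_width: 0.0704
```

Run:
```python
from h import *
o=get_obs();print(o['ee_pos'],o['eef_rot'],o['force'],o['grip_width']);c,_=snap("wrist","w16");c,im=snap("side","d16")
cv2.imwrite("pics/d16c.png",cv2.resize(im[130:310,250:450],None,fx=3.3,fy=3.3,interpolation=cv2.INTER_CUBIC))
```

```text
[0.44503052 0.04611502 0.20487315] [-1.57023231e+00 -8.46199628e-05 -1.56798628e+00] [ 0.12424889 -0.35447066 -0.61582339] 0.07042735464828423
```

View pics/w16.png

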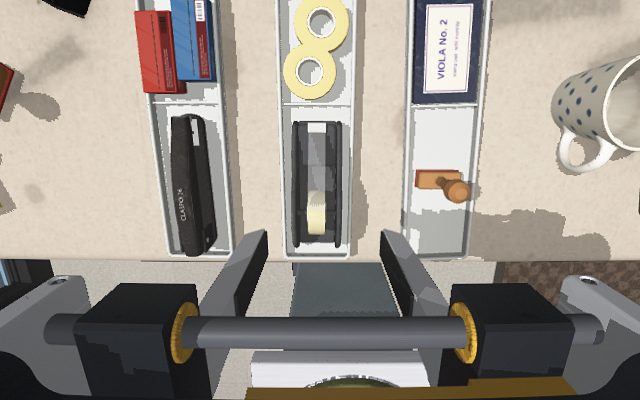

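View pics/d16c.png

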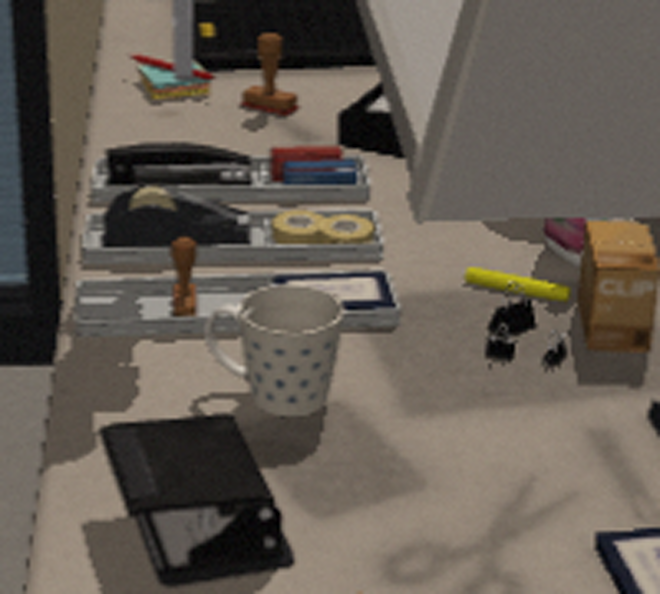

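All three tools stand in their proper bays: stapler (193,185), dispenser (318,185) and stamp (440,180). The mug and punch look unmoved. A quick numeric check of the placings comes next.

Run:
```python
from h import *
np.set_printoptions(precision=4,suppress=True)
c,im=load("w16");c10,_=load("w10");d0,i0=load("side0");d,i1=load("d16")
print("bay walls mid-row185 z.018 T1,T2,T3",plane(c,[(162,185),(226,185),(284,185),(350,185),(405,185),(473,185)],.018)[:,1])
print("stapler ends z.05",plane(c,[(184,116),(193,254)],.05))
print("disp ends z.03/.03",plane(c,[(317,122),(317,246)],.03),"hump mid",plane(c,[(317,200)],.058))
print("stamp knob",plane(c,[(457,189)],.081),"base",plane(c,[(416,178),(461,180)],.019))
print("divider/near wall x",plane(c,[(190,104),(200,255),(317,104),(317,258),(445,106),(437,260)],.018)[:,0])
g=cv2.absdiff(i0,i1).max(2)
for n,(x0,y0,x1,y1) in dict(mug=(312,214,356,256),punch=(278,254,340,308)).items(): print(n,"px changed>40:",(g[y0:y1,x0:x1]>40).sum())
```

```text
bay walls mid-row185 z.018 T1,T2,T3 [ 0.244   0.1647  0.0938  0.0136 -0.0534 -0.1374]
stapler ends z.05 [[0.5203 0.1929 0.05  ]
 [0.3609 0.2014 0.05  ]]
disp ends z.03/.03 [[0.513  0.0532 0.03  ]
 [0.3628 0.0538 0.03  ]] hump mid [[0.4307 0.0529 0.058 ]]
stamp knob [[ 0.4493 -0.0899  0.081 ]] base [[ 0.4472 -0.0659  0.019 ]
 [ 0.4449 -0.1212  0.019 ]]
divider/near wall x [0.533  0.3437 0.5325 0.3402 0.5311 0.3371]
mug px changed>40: 244
punch px changed>40: 190
```

Run:
```python
from station import hand_in,get_obs
print(hand_in(), get_obs()['time_s'])
```

```text
the job is handed in; nothing more can be done
the job is handed in; nothing more can be done
```

I put all three tools back in their own trays and handed the job in at about 27 s of the 128 s. I stood the stamp on the worktop left of the trays, moved the stapler to the staples tray, moved the dispenser to the tape-roll tray, then put the stamp in the ink-pad tray.

**Last checks, from the final wrist and side views:**
- **Placement:** each tool looks upright in its bay. Compared with the bay centres, the stapler is off by about (+2, -7) mm, the dispenser by (+1, 0) mm and the stamp by (+9, 0) mm. All are within the limits.
- **Release:** at each set-down I stopped when the force reading showed the floor taking weight. The fingers were then opened and raised clear before I handed in.
- **Mug and hole punch:** by eye they stand at the same pixels as at the start. A crude image comparison flagged about 200 changed pixels near each. I put that down to shadows and the moved tools behind them, but did not check it further.

**Disagreements along the way:** a few early height measurements came out wrong: the stapler label, a stamp base corner and some tray rim corners. I took these for mismatched image points and did not use them. The stamp knob and stapler heights agreed with the text. The dispenser's 55 mm hump height was taken from the text; I only triangulated its far end, at about 30 mm.

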